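# Stand the taper-shank column in its measuring-stand base

## Task

Set up the measuring stand: take the column out of its cardboard tray, lay it down on the wooden block and let go so that you can take a new hold, then stand it upright with its tapered shank in the tapered brass sleeve of the base. Press the column down until the brass sleeve is fully down, flush with its black housing, and leave it standing free. Do not drop the column, and leave the clamp, the screwdriver and the jar where they are.

Things in the scene. Friction and masses are not known exactly. Their poses are not given: they have to be found in the camera images.
- column: loose column, 170 mm long, 0.3-0.48 kg: round steel taper shank 60 mm long (16 mm wide at the tip, 36 at the end), then a 40 x 40 mm square bar 110 mm long ending in a flat orange cap. Origin: centre of the shank's tip; z along the axis towards the cap; x, y square to the bar. Mass centre z = 91 mm. Starts lying on a flat face in the tray, cap roughly towards the robot, axis 25 mm above the table
- tray: open white cardboard tray, 222 x 162 mm outside (long side along its x), walls 50 mm high and 5 mm thick, floor 5 mm thick; fixed for the episode. Origin: centre of its underside, on the table.
- bearer: flat wooden block, 140 (x) x 110 (y) mm, 30 mm high, fixed. Origin: centre of its underside, on the table; its top face is 30 mm above the origin.
- base: the stand's base, fixed: aluminium plate 240 (x) x 160 (y) mm, its top 18 mm above the table, two low black handles (41 mm high) along x at y = +-62 mm, and at the centre an upright black housing 72 mm in diameter, its top 80 mm above the table. Origin: centre of the underside, on the table, on the housing's axis
- sleeve_mouth (a point): mouth centre of the brass sleeve sliding in the base's housing; z up. Tapered hole matching the shank: 34 mm diameter at the mouth, 17 mm at 50 mm depth, open below. Mouth 90 mm above the table with the sleeve up, 80 mm (flush with the housing) fully down. Shank home: column origin 54 mm below this point, 6 mm of shank showing, column top 116 mm above the mouth
- sleeve (a joint): how far the brass sleeve is pushed down, m: 0 up, 0.010 fully down (hard stop). It is stiff: friction of about 12 N holds it wherever it is left, more than the column's weight; about 6 to 9 N of push on top of the column moves it, and it does not spring back
- clamp: bystander: black plastic clamp block 50 x 60 x 30 mm with a blue knob on top, 59 mm high in all. Origin: centre of its underside.
- driver: bystander: screwdriver with a green handle, lying on the table. Origin: on the table under it.
- jar: bystander: grey plastic jar with a black lid, 60 mm in diameter, 80 mm high. Origin: centre of its underside.
Things that resemble listed ones, but are neither listed nor needed, are in the scene too. Leave any blue look-alike of the column alone.

How it is judged:
On the way:
1. the column lies at rest on the wooden block, let go (contact force between column and bearer above 0.5 N and contact force between column and the fingers below 0.1 N and linear speed of column below 0.03 m/s and height (world z) of column above 0.03 m and angle between column's own z axis and vertical between 1.3 and 1.85 rad), for 0.2 s.
At the end, for the whole second after the job is handed in: The column stands upright (within 0.05 rad) and at rest with its shank home in the brass sleeve (tip at least 50 mm below the sleeve's mouth and within 4 mm of its axis), and the sleeve is down by at least 8.5 of its 10 mm (value of joint sleeve above 0.0085 m and horizontal distance between column and sleeve_mouth below 0.004 m and z of column in the frame of sleeve_mouth below -0.05 m and angle between column's own z axis and vertical below 0.05 rad and linear speed of column below 0.02 m/s and angular speed of column below 0.1 rad/s); the robot touches nothing.
It fails at once if the column is dropped: it moves faster than 0.6 m/s with no finger touching it (a fall of about 18 mm) (linear speed of column above 0.6 m/s and contact force between column and the fingers below 0.05 N).
It fails at once if the clamp is pushed more than 40 mm or knocked over (distance of clamp from where it was at the start of the episode above 0.04 m or angle between clamp's own z axis and vertical above 0.5 rad).
It fails at once if the screwdriver is pushed more than 40 mm (distance of driver from where it was at the start of the episode above 0.04 m).
It fails at once if the jar is pushed more than 40 mm or knocked over (distance of jar from where it was at the start of the episode above 0.04 m or angle between jar's own z axis and vertical above 0.5 rad).
It also fails if it takes over 72 s, if anything falls off the work surface, if the arm or the gripper's body presses on something with over 40 N, if the wrist force passes 120 N, or if a joint passes its speed limit or range.

## Robot

A 6-joint arm with a two-finger parallel gripper is mounted at the origin on the work surface. World frame = base frame: x ahead of the robot, y to its left, z up, the work surface at z = 0. Lengths are in m, angles in rad, forces in N, time in s.
With the tool pointing down it reaches from about 0.4 to 0.825 m from the base axis. Payload 7 kg.
Tool frame: the origin (TCP) lies at the centre of the arm's flange, where the gripper is bolted on; the fingertips stand 178 mm ahead of it and the grasp point (between the pads) lies 159 mm ahead of it (arm.tip_reach is the distance from the TCP to the fingertips, in m); z points along the fingers, y is the direction in which the jaws open and shut (so a half turn about z gives the same grasp; the last joint's range is limited). The gripper opens to 88 mm and grips with 3 to 60 N. Pads are 19 mm wide; open, the fingers measure 130 mm over their backs; the gripper's body (78 mm by 193 mm) begins 47 mm behind the grasp point.
Start: joints at [-0.908, 0.359, 0.012, 0, -1.224, -0.288], TCP at [0.247, -0.628, 0.405] pointing down, gripper open.
Joint ranges: [-3.07, 3.07], [-1.43, 2.12], [-1.02, 1.25], [-3.03, 1.67], [-3.05, -0], [-3.03, 3.03]. Speed limits (rad/s): [2.39, 2.39, 3.01, 3.14, 3.14, 3.14].

## Interface

Orientations are given as [roll, pitch, yaw] about the fixed x, y, z axes, in that order (R = Rz(yaw) Ry(pitch) Rx(roll)).
In Python, from station import arm gives the robot as it stands.
- The arm moves only by the shell command python3 -m inch 'ROWS' [OPENING] [FORCE]. ROWS is JSON, a list that holds one entry, the list of rows, each a list of 6 numbers: the shift along the world's x, y, z in units of 200 mm (1.0 is 200 mm), then the turn, a rotation vector about the world's x, y, z in units of 180 degrees (1.0 is 180 degrees). A call has 1 to 8 rows; each row is the pose to reach, as a shift and turn from the pose commanded when the call began, turning the shorter way round; what a row does not reach only later rows make up. A row lasts 1/8 s, in which the tool goes at most 62.5 mm and 10.7 degrees, less where a joint would pass 70% of its speed; a pose out of reach is approached as far as the arm can. A call with a number of a shift or a turn outside -1 to 1 is refused whole. A call with a gripper value outside its range is refused whole. OPENING is the finger opening in mm, from 0 to 87.6, set as the call begins (- or left out, the last holds). The fingers move at their own pace and stop on an object; FORCE is the grip in N (left out, the last holds). Time passes only in rows, so rows that repeat a pose let the fingers close. It gives the time, the measured TCP pose, the force and the opening at its end, in the units of the state.
- arm.get_state(): the state, without advancing time (a new reading comes with each control period).
- arm.grab_frame(name): name is "scene" or "top"; returns the picture (400x640x3 uint8, blue, green, red); there is no depth.
- arm.camera_params(name): a dict with "vertical_fov" (degrees; the focal length in pixels is half the picture's height over the tangent of half this angle, whatever the lens; pixels are square), "cx", "cy" (the principal point, pixels), "pose" (4x4, takes a point from camera to world coordinates). Camera axes: x right, y down, z forward; pixel columns grow to the right and rows downward; lengths in m; the calibration is good to about 2 mm. A picture is of the moment at which its call begins. camera_params takes no time and is no camera call.
- arm.job_done(): hands the job in, once; it reports no verdict.
Trained networks look in the newest picture that a camera, given by its name, has taken for a name from the list of things; names that differ only in an ending like _2 or _b are one class to them, and where a whole thing is asked for, a point or a joint stands for the part that bears it (a point fixed in the world has none). Each returns a list of dicts, best first, with "score" (0 to 1); they miss things now and then, are a little off and sometimes report something else, mostly with a low value. They report only what shows in the picture. A call takes as long as a camera call. They do not tell look-alikes from the thing itself.
- arm.search_frame(target, camera): "box" ([left, top, right, bottom] in pixels, round what is visible of it).
- arm.regions_of(target, camera): "region" (400x640 bool, what is visible of it) and "box" ([left, top, right, bottom] in pixels, round what is visible of it).
The state is a dict: "t": time; "q": joint angles; "qd": joint speeds; "joint_efforts": joint torques, N m; "eef_pos": TCP position; "ee_rot": TCP orientation; "force": force on the tool from outside, world axes, zero at the start; "moment": the same for the moment, N m; "width": finger opening in m.
Only numpy, scipy, OpenCV 4.12 (cv2) and the standard library are available. Lean on these libraries where they do the work, as an engineer would, in place of code of your own. Each camera call takes 0.05 s, during which the arm holds its last target.

## Working session

There is one attempt and no reset: what is moved stays moved. The work goes in short steps, Python scripts to look and compute and a shell command to move; the robot and the scene stay as the last step left them, time stands still between calls to the robot, and variables do not carry over. Pictures are saved under pics/ and viewed, and the job is handed in when it is done.

```bash
ls; mkdir -p pics
python3 - <<'E'
from station import arm
import cv2
for n in("scene","top"):
    f=arm.grab_frame(n); cv2.imwrite(f"pics/{n}0.png",f)
    p=arm.camera_params(n); print(n,p["vertical_fov"],p["cx"],p["cy"],p["pose"],[k for k in p])
s=arm.get_state(); print(s)
E
```

```text
pics
scene 48.51535886256369 314.68283614907375 196.06944191033907 [[ 0.85924231  0.36363143 -0.35982612  0.99470042]
 [ 0.5113235  -0.58869059  0.62609237 -0.63493757]
 [ 0.01584061 -0.72195261 -0.69176116  0.93505903]
 [ 0.          0.          0.          1.        ]] ['vertical_fov', 'cx', 'cy', 'pose']
top 42.42894326132038 321.65984331027073 193.0434811800182 [[-4.86448462e-04 -9.93312046e-01  1.15459703e-01  3.53124972e-01]
 [-9.99999543e-01  5.78191855e-04  7.61102723e-04  1.08864977e-01]
 [-8.22770363e-04 -1.15459280e-01 -9.93311873e-01  1.67124732e+00]
 [ 0.00000000e+00  0.00000000e+00  0.00000000e+00  1.00000000e+00]] ['vertical_fov', 'cx', 'cy', 'pose']
{'t': 0.1, 'q': array([-9.07876165e-01,  3.59313874e-01,  1.11568146e-02, -2.86724117e-04,
       -1.22409558e+00, -2.88134968e-01]), 'qd': array([-0.00042349, -0.00096343,  0.00224026,  0.00102993, -0.00111314,
       -0.00064852]), 'joint_efforts': array([-2.15416549e-03, -5.84163165e+01,  2.93753135e+01,  7.01555416e+00,
        1.01792993e-02, -6.19488196e-05]), 'eef_pos': array([ 0.24705416, -0.62798263,  0.40382377]), 'ee_rot': array([ 3.14011977e+00, -1.55425901e-04, -2.76690497e+00]), 'force': array([ 0.28686853, -0.56066948,  0.0695051 ]), 'moment': array([ 0.0505286 , -0.01443327, -0.02705443]), 'width': 0.08783645630029287}
```

View pics/scene0.png

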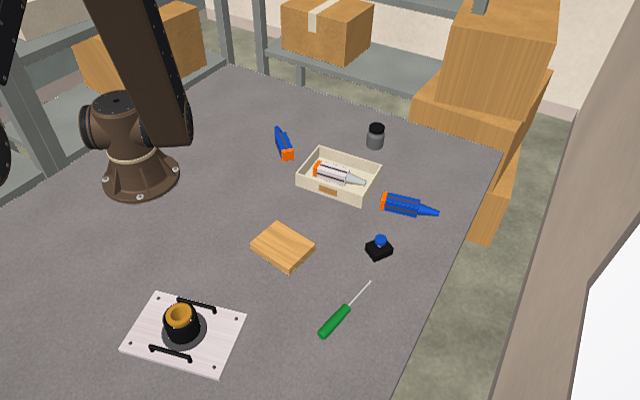

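View pics/top0.png

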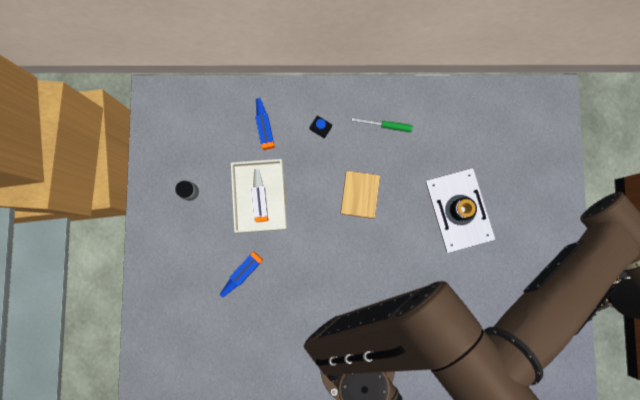

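Candidates for the column, by top-camera pixel: white/steel one in the tray (260,195), blue look-alike (263,125), blue look-alike (242,273). The one in the tray matches the description. I'll check it in a close crop.

```bash
cat > h.py <<'E'
from station import arm
import numpy as np, cv2
from scipy.spatial.transform import Rotation as Rot
def cam(n):
    p=arm.camera_params(n); f=200/np.tan(np.radians(p["vertical_fov"])/2)
    return f,p["cx"],p["cy"],np.array(p["pose"])
def proj(n,P):
    f,cx,cy,T=cam(n); P=np.atleast_2d(P); c=(P-T[:3,3])@T[:3,:3]
    return np.c_[cx+f*c[:,0]/c[:,2],cy+f*c[:,1]/c[:,2]]
def back(n,uv,z):
    f,cx,cy,T=cam(n); uv=np.atleast_2d(uv)
    d=np.c_[(uv[:,0]-cx)/f,(uv[:,1]-cy)/f,np.ones(len(uv))]@T[:3,:3].T
    return T[:3,3]+d*((z-T[2,3])/d[:,2])[:,None]
def crop(img,box,s,name):
    l,t,r,b=box; cv2.imwrite("pics/"+name,cv2.resize(img[t:b,l:r],None,fx=s,fy=s,interpolation=cv2.INTER_CUBIC))
E
python3 - <<'E'
from h import *
a=cv2.imread("pics/top0.png"); b=cv2.imread("pics/scene0.png")
A=cv2.resize(a[150:240,222:302],None,fx=5,fy=5,interpolation=cv2.INTER_CUBIC)
B=cv2.resize(b[140:215,290:390],None,fx=4,fy=4,interpolation=cv2.INTER_CUBIC)
o=np.zeros((450,800,3),np.uint8);o[:450,:400]=A;o[:300,400:800]=B
cv2.imwrite("pics/crop1.png",o)
crop(a,(330,150,510,260),4,"crop2.png")
for t in("column","tray","bearer","base","clamp","driver","jar","sleeve"):
  for n in ("top","scene"):
    r=arm.regions_of(t,n)
    for d in r[:4]:
        m=d["region"].astype(np.uint8); ys,xs=np.nonzero(m)
        q=cv2.minAreaRect(np.c_[xs,ys].astype(np.float32))
        print(t,n,round(d["score"],2),np.round(d["box"],1),"ctr",xs.mean().round(1),ys.mean().round(1),[np.round(v,1) for v in q])
E
```

```text
column top 0.97 [252.8 171.8 265.1 220.9] ctr 258.9 198.6 [array([258.5, 195.9]), array([52.3, 15.5]), np.float64(83.7)]
column top 0.97 [222.6 251.2 262.5 298.2] ctr 241.4 273.5 [array([239.3, 275.3]), array([13.4, 53.7]), np.float64(45.0)]
column top 0.64 [254.2  97.  273.6 150.9] ctr 263.2 125.6 [array([262.7, 123.2]), array([53.1, 12.4]), np.float64(78.7)]
column scene 0.93 [378.9 191.2 440.5 216.6] ctr 405.0 205.9 [array([409.6, 206.7]), array([60.2, 19.4]), np.float64(13.6)]
column scene 0.83 [272.6 127.  293.9 159.2] ctr 283.4 144.9 [array([282.9, 143. ]), array([36.8, 14.3]), np.float64(68.2)]
column scene 0.75 [311.1 160.5 364.5 184.1] ctr 335.6 174.3 [array([338.5, 175.5]), array([53.8, 18.3]), np.float64(18.4)]
tray top 0.6 [232.8 160.8 288.4 232.2] ctr 257.9 195.7 [array([258.1, 196.1]), array([70.6, 52.3]), np.float64(86.6)]
tray scene 0.72 [312.7 162.7 364.1 186.3] ctr 335.5 174.5 [array([338.8, 175.8]), array([55., 18.]), np.float64(18.4)]
tray scene 0.63 [293.3 146.4 380.  209.4] ctr 338.6 176.5 [array([337.1, 175.2]), array([80. , 48.3]), np.float64(20.0)]
bearer top
[... 1107 characters left out ...]
280.6 370.  338.8] ctr 335.6 319.1 [array([345.3, 309.8]), array([11.3, 74.2]), np.float64(45.0)]
jar top 0.69 [174.4 181.5 196.6 200.2] ctr 186.9 190.9 [array([187. , 190.5]), array([23.3, 19.1]), np.float64(45.0)]
jar scene 0.66 [364.9 125.9 379.5 147.8] ctr 375.3 136.4 [array([375. , 136.5]), array([25., 16.]), np.float64(90.0)]
sleeve top 0.59 [455.7 201.2 474.8 217. ] ctr 465.4 208.2 [array([465.8, 208.3]), array([17. , 17.7]), np.float64(45.0)]
sleeve scene 0.75 [165.1 300.4 192.5 331.8] ctr 178.6 315.2 [array([178.8, 315.3]), array([22.6, 26.2]), np.float64(45.0)]
sleeve scene 0.71 [311.3 162.3 365.8 185.1] ctr 334.9 174.2 [array([338.5, 175.2]), array([53.4, 16.9]), np.float64(15.3)]
```

View pics/crop1.png

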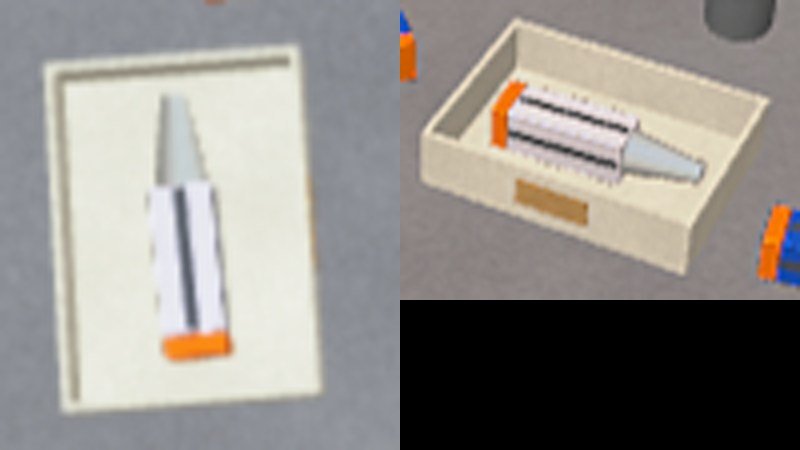

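View pics/crop2.png

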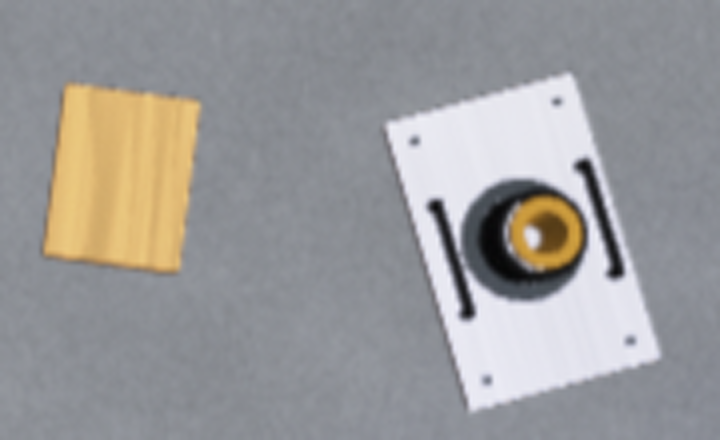

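The white column lies in the tray, tip away from the robot and orange cap towards it (top ≈ (262,219)). The blue ones are look-alikes. Next I'll fit the poses.

```bash
cat > poses.py <<'E'
from h import *
from scipy.optimize import least_squares
def Tz(x,y,yaw): 
    c,s=np.cos(yaw),np.sin(yaw); return np.array([[c,-s,0],[s,c,0],[0,0,1]]),np.array([x,y,0])
def fit(pts,guess):
    # pts: list of (cam, local xyz, (u,v))
    def r(p):
        R,t=Tz(*p); return np.concatenate([(proj(n,R@np.array(l)+t)[0]-uv) for n,l,uv in pts])
    s=least_squares(r,guess,loss="soft_l1"); return s.x,np.round(r(s.x).reshape(-1,2),1)
E
python3 - <<'E'
from poses import *
a=cv2.imread("pics/top0.png"); b=cv2.imread("pics/scene0.png")
crop(b,(110,280,255,385),5,"crop3.png")
crop(b,(240,210,325,285),8,"crop4.png")
crop(b,(285,135,395,215),7,"crop5.png")
# rough
print("col tip/cap",back("top",[[222+175/5,150+97/5],[222+198/5,150+333/5]],.045))
print("bearer",back("top",[[330+x/4,150+y/4] for x,y in((66,86),(200,101),(180,271),(43,255))],.03))
print("base",back("top",[[330+x/4,150+y/4] for x,y in((386,124),(571,73),(660,356),(471,411))],.018), back("top",[[330+546/4,150+231/4]],.09))
print("tray",back("top",[[222+x/5,150+y/5] for x,y in((43,63),(298,47),(322,395),(64,411))],.05))
print("clamp,driver,jar",back("top",[[320,126.8],[413,127],[354,119.5],[187,190]],.02))
E
```

```text
col tip/cap [[0.61832233 0.31665496 0.045     ]
 [0.46730181 0.29999793 0.045     ]]
bearer [[ 0.61374034  0.03004475  0.03      ]
 [ 0.60146027 -0.07772836  0.03      ]
 [ 0.46448585 -0.05992867  0.03      ]
 [ 0.47732702  0.04922267  0.03      ]]
base [[ 0.5843617  -0.22941453  0.018     ]
 [ 0.62607058 -0.38059493  0.018     ]
 [ 0.39709412 -0.44383327  0.018     ]
 [ 0.35351204 -0.29158657  0.018     ]] [[ 0.49108387 -0.33581453  0.09      ]]
tray [[0.63951541 0.40055157 0.05      ]
 [0.64976754 0.23793278 0.05      ]
 [0.42788693 0.22096423 0.05      ]
 [0.4179362  0.38294573 0.05      ]]
clamp,driver,jar [[ 0.7634935   0.11546047  0.02      ]
 [ 0.76261374 -0.18908458  0.02      ]
 [ 0.78789197  0.0039163   0.02      ]
 [ 0.55520873  0.54497941  0.02      ]]
```

View pics/crop3.png

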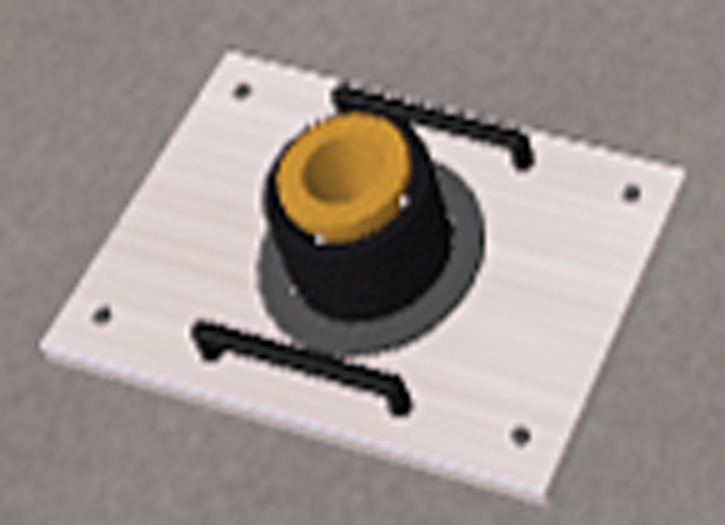

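View pics/crop4.png

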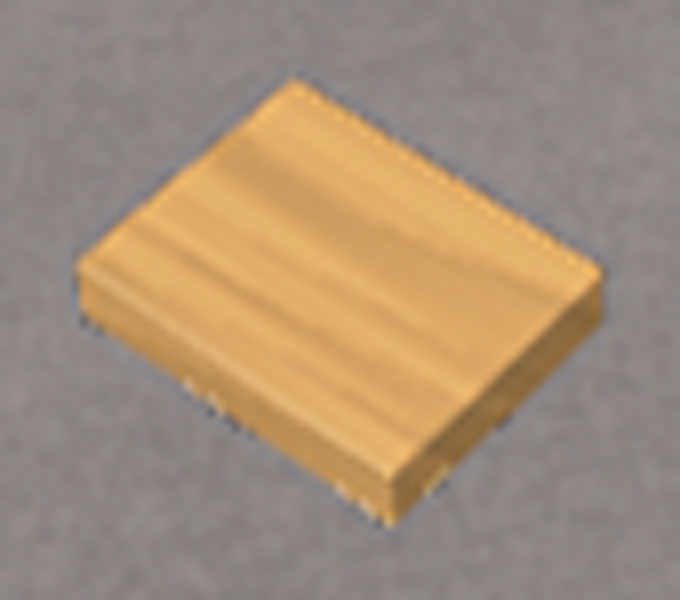

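View pics/crop5.png

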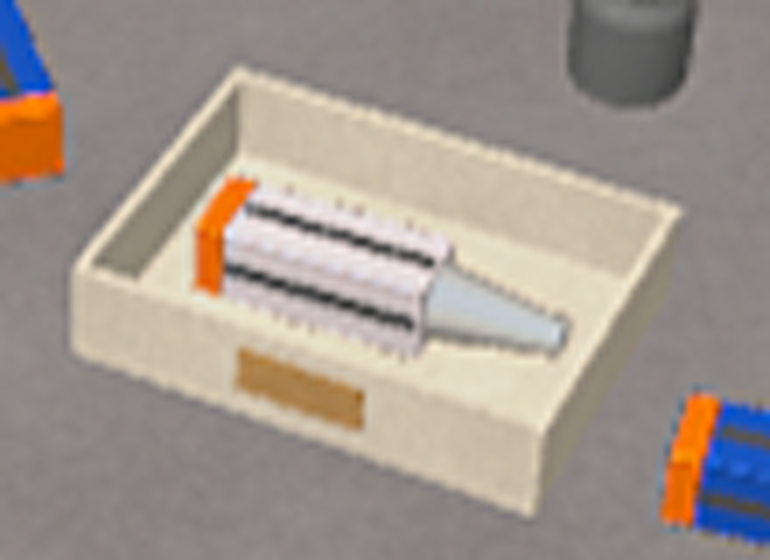

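```bash
cat >> poses.py <<'E'
def P(n,box,s,xy): return (box[0]+(xy[0]+.5)/s-.5, box[1]+(xy[1]+.5)/s-.5)
E
python3 - <<'E'
from poses import *
c1=lambda x,y:P("top",(222,150),5,(x,y)); c2=lambda x,y:P("top",(330,150),4,(x,y))
c3=lambda x,y:P("s",(110,280),5,(x,y)); c4=lambda x,y:P("s",(240,210),8,(x,y)); c5=lambda x,y:P("s",(285,135),7,(x,y))
m=.001
def go(name,pts,g):
    x,r=fit([(n,np.array(l)*m,uv) for n,l,uv in pts],g); print(name,np.round(x,4)); print(r.tolist())
T,S="top","scene"
# bearer x along long 140
go("bearer",[(T,(70,55,30),c2(66,86)),(T,(70,-55,30),c2(200,101)),(T,(-70,-55,30),c2(180,271)),(T,(-70,55,30),c2(43,255)),
 (S,(-70,55,30),c4(78,265)),(S,(70,55,30),c4(297,80)),(S,(70,-55,30),c4(602,272)),(S,(-70,-55,30),c4(393,475)),(S,(-70,-55,0),c4(390,525))],[.54,0,-.1])
go("base",[(T,(120,80,18),c2(386,124)),(T,(120,-80,18),c2(571,73)),(T,(-120,-80,18),c2(660,356)),(T,(-120,80,18),c2(471,411)),
 (S,(-120,80,18),c3(230,50)),(S,(120,80,18),c3(686,170)),(S,(120,-80,18),c3(548,495)),(S,(-120,-80,18),c3(42,348)),
 (T,(0,0,90),c2(546,231)),(S,(0,0,90),c3(344,172))],[.49,-.33,.2])
go("tray",[(T,(111,81,50),c1(43,63)),(T,(111,-81,50),c1(298,47)),(T,(-111,-81,50),c1(322,395)),(T,(-111,81,50),c1(64,411)),
 (S,(-111,81,50),c5(240,68)),(S,(111,81,50),c5(680,210)),(S,(111,-81,50),c5(540,428)),(S,(-111,-81,50),c5(73,265))],[.53,.31,.1])
go("col",[(T,(60,20,45),c1(214,181)),(T,(60,-20,45),c1(148,187)),(T,(170,20,5),c1(232,353)),(T,(170,-20,5),c1(166,360)),
 (S,(170,-20,45),c5(228,180)),(S,(170,20,45),c5(197,227)),(S,(170,20,5),c5(195,289)),(S,(60,-20,45),c5(452,243)),(S,(60,20,5),c5(418,355)),
 (T,(0,0,31),c1(175,96)),(S,(0,0,25),c5(562,333))],[.62,.31,3.2])
E
```

```text
bearer [ 0.5416 -0.0106  1.4613]
[[-10.3, 37.2], [-40.2, -0.4], [8.1, -38.2], [39.0, -0.3], [0.3, 5.2], [7.3, -2.3], [0.5, -8.1], [-6.9, -0.2], [-6.1, 0.7]]
base [ 0.4924 -0.3362  0.2683]
[[-0.3, -0.4], [0.6, -0.6], [0.8, 0.1], [0.1, -0.2], [-0.3, -0.2], [0.9, -0.3], [0.0, -0.1], [-0.6, -0.3], [0.5, -0.0], [0.1, -0.7]]
tray [0.5349 0.3118 0.0682]
[[0.5, 0.2], [0.2, -0.0], [-0.4, -0.2], [-0.3, 0.2], [-0.4, -0.3], [0.3, -0.3], [0.5, 0.3], [-0.2, 0.1]]
col [0.6235 0.3202 3.2465]
[[-0.5, -0.2], [0.2, -0.0], [0.4, 0.6], [1.3, 0.5], [0.5, -1.4], [-0.4, -0.8], [-0.3, -0.0], [0.7, -0.6], [-0.0, 0.7], [-0.1, -0.3], [0.4, 0.8]]
```

```bash
python3 - <<'E'
from poses import *
c2=lambda x,y:P("top",(330,150),4,(x,y)); c4=lambda x,y:P("s",(240,210),8,(x,y))
m=.001;T,S="top","scene"
x,r=fit([(n,np.array(l)*m,uv) for n,l,uv in [(T,(70,55,30),c2(66,86)),(T,(70,-55,30),c2(200,101)),(T,(-70,-55,30),c2(180,271)),(T,(-70,55,30),c2(43,255)),
 (S,(-70,-55,30),c4(78,265)),(S,(-70,55,30),c4(297,80)),(S,(70,55,30),c4(602,272)),(S,(70,-55,30),c4(393,475)),(S,(70,-55,0),c4(390,525))]],[.54,0,-.1])
print(x,r.tolist())
s=arm.get_state(); R=Rot.from_euler("xyz",s["ee_rot"]).as_matrix(); print(R.round(3),s["eef_pos"])
E
python3 -m inch '[[[0,0,0,0,0,0]]]'
```

```text
[ 0.54115783 -0.01403228 -0.1331216 ] [[0.0, -0.9], [0.4, -0.2], [0.2, 0.4], [0.2, -0.2], [-0.8, -0.7], [-0.4, -1.0], [0.8, -0.7], [-0.2, -0.0], [0.5, 0.8]]
[[-0.931 -0.366 -0.   ]
 [-0.366  0.931  0.   ]
 [ 0.     0.    -1.   ]] [ 0.2470381  -0.62812438  0.40467583]
t: 1.02
eef_pos: [0.2471, -0.6281, 0.4047]
ee_rot: [-3.142, 0.0, -2.767]
force: [-0.0, -0.3, -1.0]
width: 0.0874
```

```bash
cat > log.py <<'E'
from h import *
import json
s=arm.get_state(); open("kin.jsonl","a").write(json.dumps({k:np.array(s[k]).tolist() for k in("q","eef_pos","ee_rot")})+"\n")
print(s["t"],s["q"].round(3),s["eef_pos"].round(4),s["ee_rot"].round(3),np.round(s["force"],1))
E
python3 log.py
python3 -m inch '[[[0.286,0.939,0,0,0,-0.086],[0.286,0.939,0,0,0,-0.086],[0.286,0.939,0,0,0,-0.086],[0.286,0.939,0,0,0,-0.086]]]' 87; python3 log.py
python3 -m inch '[[[0.286,0.939,0,0,0,0],[0.286,0.939,0,0,0,0],[0.286,0.939,0,0,0,0],[0.286,0.939,0,0,0,0]]]'; python3 log.py
python3 -m inch '[[[0.286,0.939,0,0,0,0],[0.286,0.939,0,0,0,0],[0.286,0.939,0,0,0,0],[0.286,0.939,0,0,0,0]]]'; python3 log.py
python3 -m inch '[[[0.286,0.939,0,0,0,0],[0.286,0.939,0,0,0,0],[0.286,0.939,0,0,0,0],[0.286,0.939,0,0,0,0]]]'; python3 log.py
python3 -m inch '[[[0.286,0.939,-0.3,0,0,0],[0.286,0.939,-0.3,0,0,0],[0.286,0.939,-0.3,0,0,0],[0.286,0.939,-0.3,0,0,0],[0.286,0.939,-0.3,0,0,0]]]'; python3 log.py
```

```text
1.025 [-0.908  0.359  0.012 -0.    -1.224 -0.288] [ 0.2471 -0.6281  0.4047] [-3.142  0.    -2.767] [-0.  -0.3 -1. ]
t: 1.52
eef_pos: [0.3048, -0.4375, 0.4055]
ee_rot: [-3.141, 0.001, -3.034]
force: [0.5, -0.1, -0.0]
width: 0.0868
1.525 [-0.595  0.124 -0.299 -0.    -1.146 -0.868] [ 0.3048 -0.4375  0.4055] [-3.141e+00  1.000e-03 -3.034e+00] [ 0.5 -0.1 -0. ]
t: 2.02
eef_pos: [0.3623, -0.2501, 0.4053]
ee_rot: [-3.141, 0.002, -3.033]
force: [-0.1, -1.0, -0.9]
width: 0.0873
2.025 [-0.153 -0.041 -0.474 -0.    -1.136 -1.308] [ 0.3623 -0.2501  0.4053] [-3.141e+00  2.000e-03 -3.033e+00] [-0.1 -1.  -0.9]
t: 2.52
eef_pos: [0.4199, -0.0624, 0.405]
ee_rot: [-3.142, 0.001, -3.033]
force: [-0.4, -0.0, 0.2]
width: 0.0872
2.525 [ 0.321 -0.071 -0.503  0.    -1.138 -1.784] [ 0.4199 -0.0624  0.405 ] [-3.142e+00  1.000e-03 -3.033e+00] [-0.4 -0.   0.2]
t: 3.02
eef_pos: [0.4775, 0.1251, 0.4041]
ee_rot: [-3.141, -0.0, -3.035]
force: [0.0, -0.5, -0.6]
width: 0.0867
3.025 [ 0.655  0.057 -0.378  0.    -1.136 -2.12 ] [0.4775 0.1251 0.4041] [-3.141 -0.    -3.035] [ 0.  -0.5 -0.6]
t: 3.65
eef_pos: [0.5339, 0.3103, 0.3434]
ee_rot: [-3.14, -0.002, -3.037]
force: [0.5, -0.1, -0.1]
width: 0.0871
3.65 [ 0.842  0.311 -0.204  0.    -1.058 -2.309] [0.5339 0.3103 0.3434] [-3.140e+00 -2.000e-03 -3.037e+00] [ 0.5 -0.1 -0.1]
```

```bash
python3 -m inch '[[[0,0,-0.25,0,0,0],[0,0,-0.5,0,0,0],[0,0,-0.7,0,0,0],[0,0,-0.765,0,0,0],[0,0,-0.765,0,0,0]]]'; python3 log.py
python3 - <<'E'
from h import *
f=arm.grab_frame("scene"); crop(f,(260,110,400,220),5,"g1.png")
E
```

```text
t: 4.28
eef_pos: [0.5335, 0.3099, 0.1922]
ee_rot: [-3.141, -0.0, -3.038]
force: [0.3, -0.5, 0.9]
width: 0.087
4.275 [ 0.842  0.473 -0.358  0.    -0.74  -2.31 ] [0.5335 0.3099 0.1922] [-3.141 -0.    -3.038] [ 0.3 -0.5  0.9]
```

View pics/g1.png

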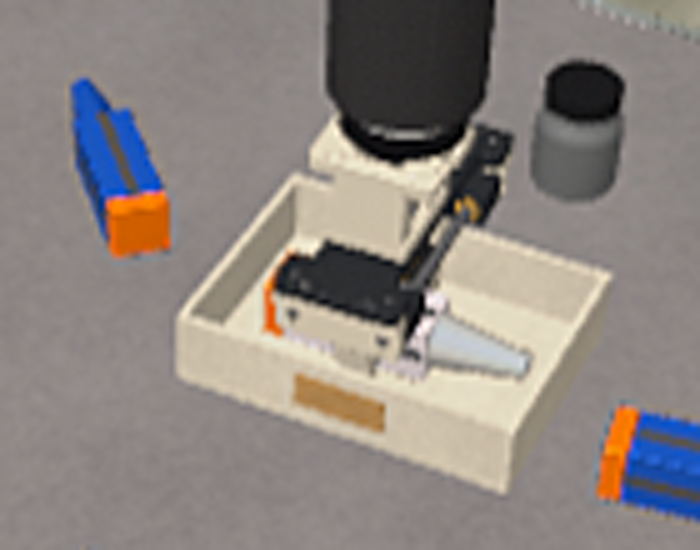

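The fingers straddle the bar (crop ≈ (350,300)), with the tray walls clear. Closing now.

```bash
python3 -m inch '[[[0,0,0,0,0,0],[0,0,0,0,0,0],[0,0,0,0,0,0],[0,0,0,0,0,0],[0,0,0,0,0,0],[0,0,0,0,0,0]]]' 30 40; python3 log.py
python3 -m inch '[[[0,0,0.1,0,0,0],[0,0,0.35,0,0,0],[0,0,0.65,0,0,0],[0,0,0.8,0,0,0],[0,0,0.8,0,0,0]]]'; python3 log.py
python3 - <<'E'
from h import *
f=arm.grab_frame("scene"); crop(f,(260,80,400,220),4,"g2.png")
E
```

```text
t: 5.08
eef_pos: [0.5331, 0.3111, 0.1917]
ee_rot: [3.141, 0.0, -3.037]
force: [-1.1, 1.3, 0.4]
width: 0.0401
5.075 [ 0.844  0.473 -0.358 -0.    -0.739 -2.31 ] [0.5331 0.3111 0.1917] [ 3.141  0.    -3.037] [-1.1  1.3  0.4]
t: 5.7
eef_pos: [0.5332, 0.311, 0.3538]
ee_rot: [3.139, 0.003, -3.037]
force: [-0.9, -0.1, -5.1]
width: 0.0398
5.7 [ 0.844  0.3   -0.194 -0.    -1.073 -2.31 ] [0.5332 0.311  0.3538] [ 3.139e+00  3.000e-03 -3.037e+00] [-0.9 -0.1 -5.1]
```

View pics/g2.png

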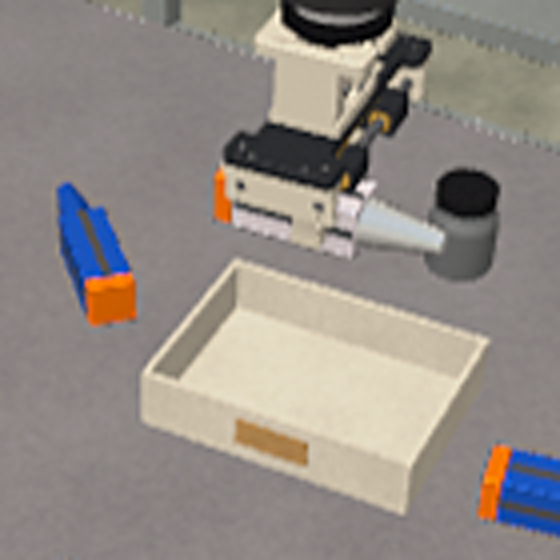

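```bash
cat > kin.py <<'E'
from h import *
import json
from scipy.optimize import least_squares
Ry=lambda a:Rot.from_euler("y",a).as_matrix(); Rz=lambda a:Rot.from_euler("z",a).as_matrix(); Rx=lambda a:Rot.from_euler("x",a).as_matrix()
# params: a,b,h, L1, e(z), L2(x), b2, d6
def fk(q,p,full=True):
    a,b,h,L1,e,L2,d=p
    R=Rz(q[0]); t=R@[a,b,h]
    R=R@Ry(q[1]); t=t+R@[0,0,L1]
    R=R@Ry(-q[2]); t=t+R@[L2,0,e]
    R=R@Rx(S3*q[3]); R=R@Ry(-q[4]); t=t+R@[d,0,0]
    # tool: z along local x ; roll q5
    R=R@Rx(S5*q[5])
    return R,t
S3=1;S5=1
D=[json.loads(l) for l in open("kin.jsonl")]
def res(p): return np.concatenate([fk(d["q"],p)[1]-d["eef_pos"] for d in D])
s=least_squares(res,[0,-.19,.3,.4,0,.4,.1],max_nfev=5000)
p=s.x
if __name__=="__main__":
    print(p.round(4),np.abs(s.fun).max())
    for d in D:
        R,t=fk(d["q"],p); Rm=Rot.from_euler("xyz",d["ee_rot"]).as_matrix()
        print((R.T@Rm).round(2).tolist())
E
python3 kin.py
```

```text
[ 1.000e-04 -1.918e-01  1.875e-01  6.016e-01  0.000e+00  4.635e-01
  1.887e-01] 0.00015238126324657042
[[0.0, -0.0, 1.0], [-0.84, 0.54, 0.0], [-0.54, -0.84, 0.0]]
[[0.0, -0.0, 1.0], [0.17, 0.99, 0.0], [-0.99, 0.17, 0.0]]
[[0.0, -0.0, 1.0], [0.87, 0.5, 0.0], [-0.5, 0.87, 0.0]]
[[0.0, 0.0, 1.0], [0.91, -0.41, 0.0], [0.41, 0.91, -0.0]]
[[0.0, 0.0, 1.0], [0.46, -0.89, 0.0], [0.89, 0.46, -0.0]]
[[0.0, 0.0, 1.0], [0.09, -1.0, 0.0], [1.0, 0.09, -0.0]]
[[0.0, 0.0, 1.0], [0.09, -1.0, 0.0], [1.0, 0.09, -0.0]]
[[-0.0, -0.0, 1.0], [0.09, -1.0, -0.0], [1.0, 0.09, 0.0]]
[[-0.0, -0.0, 1.0], [0.09, -1.0, -0.0], [1.0, 0.09, 0.0]]
```

```bash
cat > ik.py <<'E'
import kin; from kin import *
kin.S5=-1
C=None
def setS3(s):
    global C
    kin.S3=s
Cs=[]
for d in D:
    R,t=fk(d["q"],p); Cs.append(R.T@Rot.from_euler("xyz",d["ee_rot"]).as_matrix())
C=np.mean(Cs,0); u,_,v=np.linalg.svd(C); C=u@v
lo=np.array([-3.07,-1.43,-1.02,-3.03,-3.05,-3.03]);hi=np.array([3.07,2.12,1.25,1.67,0,3.03])
def fkT(q):
    R,t=fk(q,p); return R@C,t
def ik(R,t,seeds=None):
    best=None
    if seeds is None: seeds=[[np.arctan2(t[1],t[0])+.3,.3,0,a,b,c] for a in(0,-1.2,1.2,-2.4) for b in(-1,-2) for c in(-1.5,1.5)]
    for q0 in seeds:
        f=lambda q:np.r_[(fkT(q)[1]-t)*5,Rot.from_matrix(fkT(q)[0].T@R).as_rotvec()]
        s=least_squares(f,np.clip(q0,lo+.01,hi-.01),bounds=(lo,hi),max_nfev=60)
        e=np.abs(s.fun).max()
        if best is None or e<best[0]-1e-6: best=(e,s.x)
        if e<1e-5: break
    return best
def toolR(z,y):
    z=z/np.linalg.norm(z); y=y-z*(y@z); y/=np.linalg.norm(y); return np.c_[np.cross(y,z),y,z]
E
cat > plan.py <<'E'
from ik import *
print(np.std(Cs,0).max())
up=np.array([0,0,1.])
def hz(a): return np.array([np.cos(a),np.sin(a),0])
for S3 in (1,-1):
  setS3(S3)
  for beta in (30,45,60):
    b=np.radians(beta)
    for name,G,f in (("block",np.array([.5412,-.014,.054]),0),("final",np.array([.4924,-.3362,.176]),1)):
      print("S3",S3,"beta",beta,name)
      for A in range(-180,180,30):
        a=np.radians(A); w=hz(a); y=np.cross(up,w)
        if f: z=-np.cos(b)*up+np.sin(b)*w; g=G
        else: z=np.cos(b)*w-np.sin(b)*up; g=G-w*.049   # grip at col z 140, com at centre
        out=[]
        for sg in (1,-1):
            r=ik(toolR(z,sg*y),g-.159*z)
            if r[0]<1e-3: out.append(r[1].round(2).tolist())
        if out: print(A,out)
E
timeout 550 python3 plan.py
```

```text
0.0003279319771036732
S3 1 beta 30 block
-180 [[0.2, 1.0, 0.33, 0.19, -1.94, 1.4], [0.2, 1.0, 0.33, 0.19, -1.94, -1.74]]
-150 [[0.41, 0.95, 0.23, -0.1, -1.89, 1.66], [0.41, 0.95, 0.23, -0.1, -1.89, -1.48]]
-120 [[0.63, 0.85, -0.03, -0.36, -1.69, 1.83], [0.63, 0.85, -0.03, -0.36, -1.69, -1.31]]
-90 [[0.86, 0.72, -0.38, -0.61, -1.42, 1.88], [0.86, 0.72, -0.38, -0.61, -1.43, -1.27]]
-60 [[1.09, 0.6, -0.79, -0.93, -1.15, 1.74], [1.09, 0.6, -0.79, -0.93, -1.15, -1.4]]
60 [[-0.31, 0.61, -0.74, 1.66, -1.01, 1.32], [-0.31, 0.61, -0.74, 1.66, -1.01, -1.82]]
90 [[-0.29, 0.73, -0.34, 1.06, -1.25, 1.07], [-0.29, 0.73, -0.34, 1.07, -1.25, -2.07]]
120 [[-0.17, 0.86, 0.0, 0.73, -1.55, 1.04], [-0.17, 0.86, 0.0, 0.73, -1.55, -2.1]]
150 [[0.0, 0.96, 0.25, 0.46, -1.81, 1.17], [0.0, 0.96, 0.25, 0.47, -1.81, -1.97]]
S3 1 beta 30 final
-180 [[-0.21, 0.55, 0.05, -0.1, -1.58, 1.75], [-0.21, 0.55, 0.05, -0.1, -1.58, -1.39]]
-150 [[-0.09, 0.47, -0.1, -0.29, -1.45, 2.08], [-0.09, 0.47, -0.1, -0.29, -1.45, -1.06]]
-120 [[0.01, 0.35, -0.29, -0.47, -1.25, 2.39], [0.01, 0.35, -0.29, -0.47, -1.25, -0.76]]
-90 [[0.0
[... 8976 characters left out ...]
-1.56, -1.05]]
-90 [[0.33, 0.37, -0.66, 1.03, -1.28, 2.1], [0.33, 0.37, -0.66, 1.03, -1.28, -1.04]]
-60 [[0.36, 0.19, -0.98, 1.5, -1.03, 2.03], [0.36, 0.19, -0.98, 1.5, -1.03, -1.11]]
0 [[-0.53, 0.24, -0.9, -2.39, -0.7, 1.24], [-0.53, 0.24, -0.9, -2.39, -0.7, -1.9]]
30 [[-0.76, 0.42, -0.56, -1.48, -0.99, 0.88], [-0.76, 0.42, -0.56, -1.48, -0.99, -2.26]]
60 [[-0.77, 0.6, -0.21, -1.04, -1.35, 0.81], [-0.77, 0.6, -0.21, -1.04, -1.35, -2.33]]
90 [[-0.67, 0.75, 0.11, -0.75, -1.7, 0.89], [-0.67, 0.75, 0.11, -0.75, -1.7, -2.26]]
120 [[-0.53, 0.86, 0.33, -0.49, -1.98, 1.08], [-0.53, 0.86, 0.33, -0.49, -1.98, -2.06]]
150 [[-0.36, 0.89, 0.4, -0.17, -2.12, 1.4], [-0.36, 0.89, 0.4, -0.17, -2.12, -1.74]]
```

```bash
python3 -m inch '[[[0.01,-0.28,0,0,0,0.055],[0.016,-0.56,0,0,0,0.11],[0.016,-0.8425,0,0,0,0.165],[0.016,-0.8425,0,0,0,0.212],[0.016,-0.8425,0,0,0,0.212]]]'; python3 log.py
python3 -m inch '[[[0.01,-0.28,0,0,0,0.055],[0.016,-0.56,0,0,0,0.11],[0.016,-0.8425,-0.2,0,0,0.165],[0.016,-0.8425,-0.4,0,0,0.212],[0.016,-0.8425,-0.4,0,0,0.212]]]'; python3 log.py
python3 - <<'E'
from h import *
f=arm.grab_frame("scene"); crop(f,(210,120,370,280),4,"g3.png")
E
```

```text
t: 6.38
eef_pos: [0.5358, 0.1415, 0.3495]
ee_rot: [3.14, -0.003, -2.374]
force: [0.1, 0.9, -4.4]
width: 0.04
6.375 [ 6.110e-01  2.060e-01 -3.340e-01 -1.000e-03 -1.035e+00 -1.414e+00] [0.5358 0.1415 0.3495] [ 3.140e+00 -3.000e-03 -2.374e+00] [ 0.1  0.9 -4.4]
t: 7.0
eef_pos: [0.5377, -0.0267, 0.2677]
ee_rot: [3.133, -0.003, -1.71]
force: [0.3, 0.6, -3.8]
width: 0.0396
7.0 [ 0.314  0.271 -0.463 -0.001 -0.846 -0.453] [ 0.5377 -0.0267  0.2677] [ 3.133e+00 -3.000e-03 -1.710e+00] [ 0.3  0.6 -3.8]
```

View pics/g3.png

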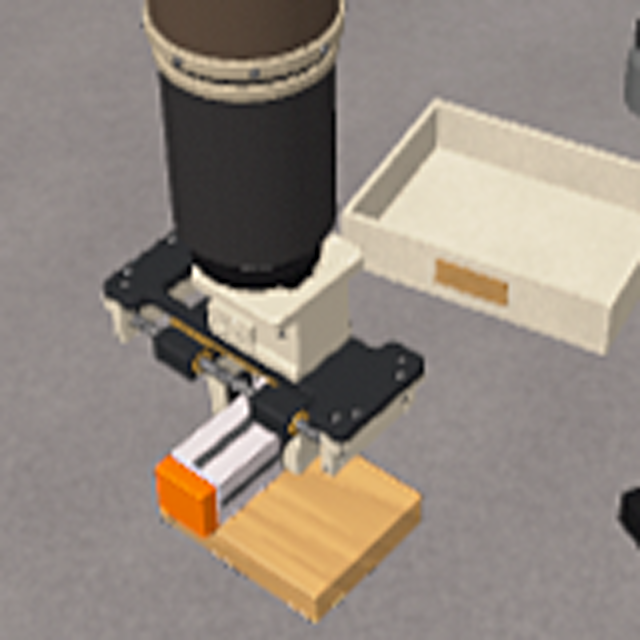

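Column held over the block, cap (185,495) over its -y edge. Lowering gently.

```bash
python3 -m inch '[[[0.008,0.004,-0.12,0,0,0],[0.008,0.004,-0.2,0,0,0],[0.008,0.004,-0.235,0,0,0],[0.008,0.004,-0.235,0,0,0]]]'; python3 log.py
python3 -m inch '[[[0,0,-0.01,0,0,0],[0,0,-0.017,0,0,0],[0,0,-0.017,0,0,0]]]'; python3 log.py
```

```text
t: 7.55
eef_pos: [0.5412, -0.025, 0.2248]
ee_rot: [3.141, -0.0, -1.705]
force: [0.6, -0.2, -5.0]
width: 0.0396
7.55 [ 0.316  0.33  -0.503  0.    -0.738 -0.45 ] [ 0.5412 -0.025   0.2248] [ 3.141 -0.    -1.705] [ 0.6 -0.2 -5. ]
t: 7.92
eef_pos: [0.5411, -0.0254, 0.2215]
ee_rot: [-3.141, 0.0, -1.705]
force: [0.2, 0.6, -4.8]
width: 0.0396
7.925 [ 0.315  0.335 -0.507 -0.    -0.729 -0.449] [ 0.5411 -0.0254  0.2215] [-3.141  0.    -1.705] [ 0.2  0.6 -4.8]
```

```bash
python3 -m inch '[[[0,0,-0.008,0,0,0],[0,0,-0.016,0,0,0],[0,0,-0.02,0,0,0],[0,0,-0.02,0,0,0]]]'; python3 log.py
python3 -m inch '[[[0,0,-0.004,0,0,0],[0,0,-0.008,0,0,0],[0,0,-0.008,0,0,0]]]'; python3 log.py
```

```text
t: 8.43
eef_pos: [0.5411, -0.0254, 0.2171]
ee_rot: [3.141, -0.0, -1.705]
force: [-0.1, -0.3, -3.3]
width: 0.0398
8.425 [ 0.315  0.341 -0.511  0.    -0.72  -0.449] [ 0.5411 -0.0254  0.2171] [ 3.141 -0.    -1.705] [-0.1 -0.3 -3.3]
t: 8.8
eef_pos: [0.5411, -0.0253, 0.2167]
ee_rot: [-3.141, 0.0, -1.705]
force: [-4.4, 0.9, 6.9]
width: 0.0399
8.8 [ 0.315  0.341 -0.511  0.    -0.718 -0.449] [ 0.5411 -0.0253  0.2167] [-3.141  0.    -1.705] [-4.4  0.9  6.9]
```

```bash
python3 -m inch '[[[0,0,0.004,0,0,0],[0,0,0.004,0,0,0],[0,0,0.004,0,0,0],[0,0,0.004,0,0,0],[0,0,0.004,0,0,0],[0,0,0.004,0,0,0]]]' 70; python3 log.py
python3 -m inch '[[[0,0,0.2,0,0,0],[0,0,0.45,0,0,0],[0,0,0.6,0,0,0],[0,-0.3,0.7,0,0,0],[0,-0.6,0.7,0,0,0],[0,-0.9,0.7,0,0,0],[0,-0.9,0.7,0,0,0]]]'; python3 log.py
python3 - <<'E'
from h import *
f=arm.grab_frame("scene"); crop(f,(210,180,370,290),5,"g4.png")
f=arm.grab_frame("top"); crop(f,(320,150,480,260),5,"g5.png")
E
```

```text
t: 9.55
eef_pos: [0.5411, -0.0253, 0.2164]
ee_rot: [3.142, -0.0, -1.705]
force: [-0.2, 0.0, -0.3]
width: 0.07
9.55 [ 0.315  0.342 -0.511  0.    -0.718 -0.449] [ 0.5411 -0.0253  0.2164] [ 3.142 -0.    -1.705] [-0.2  0.  -0.3]
t: 10.42
eef_pos: [0.5405, -0.2088, 0.3561]
ee_rot: [3.141, -0.0, -1.71]
force: [0.3, 0.7, -0.4]
width: 0.0701
10.425 [-0.031  0.24  -0.273  0.    -1.059 -0.108] [ 0.5405 -0.2088  0.3561] [ 3.141 -0.    -1.71 ] [ 0.3  0.7 -0.4]
```

View pics/g4.png

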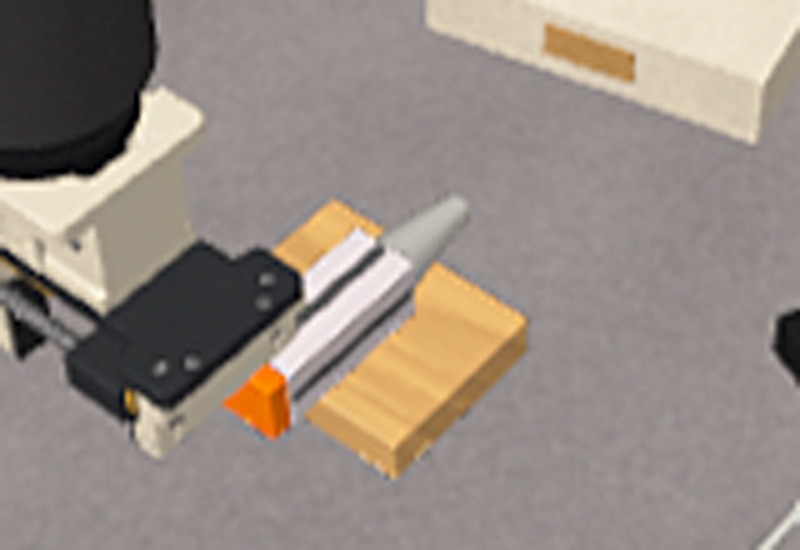

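View pics/g5.png

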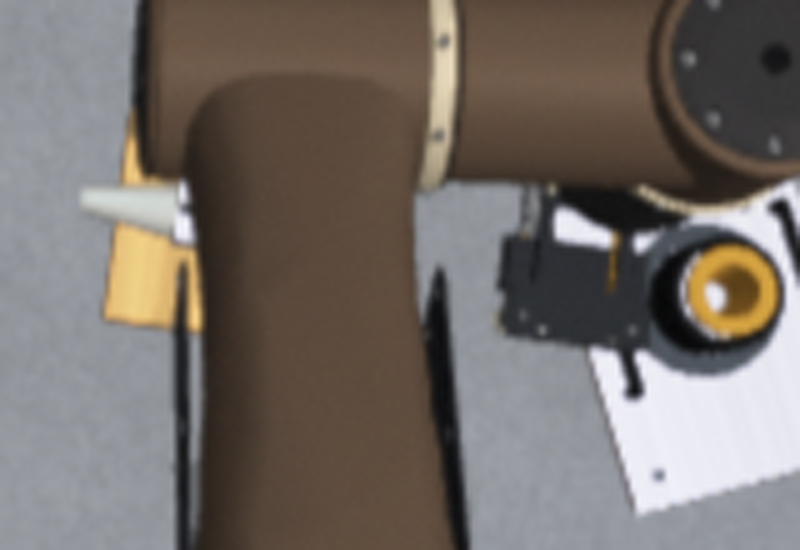

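The column lies flat on the block, tip top right (460,208), cap lower left (265,405) overhanging the block's edge. I'll check it against the predicted pose.

```bash
python3 - <<'E'
from poses import *
a=np.radians(82.3); u=np.array([np.cos(a),np.sin(a)])
tip=np.array([.5411,-.0253])+.0905*u
c5=lambda x,y:P("s",(210,180),5,(x,y))
R,t=Tz(tip[0],tip[1],a+np.pi); print(tip)
pts=[((60,-20,70),(360,232)),((60,20,70),(412,255)),((170,20,70),(288,373)),((170,20,30),(288,432)) ,((0,0,50),(460,208))]
for l,c in pts:
    q=proj("scene",R@np.array(l)*.001+t)[0]; print(l,((q-np.array([210,180])+.5)*5-.5).round(0),c)
E
python3 - <<'E'
import sys; sys.path.insert(0,'.')
E
```

```text
[0.55322575 0.06438398]
(60, -20, 70) [358. 226.] (360, 232)
(60, 20, 70) [415. 262.] (412, 255)
(170, 20, 70) [270. 392.] (288, 373)
(170, 20, 30) [275. 442.] (288, 432)
(0, 0, 50) [460. 205.] (460, 208)
```

```bash
python3 -m inch '[[[-0.04,-0.05,-0.05,0.058,-0.008,0],[-0.08,-0.1,-0.15,0.116,-0.016,0],[-0.12,-0.158,-0.3,0.174,-0.024,0],[-0.1435,-0.158,-0.45,0.232,-0.031,0],[-0.1435,-0.158,-0.6,0.248,-0.0335,0],[-0.1435,-0.158,-0.657,0.248,-0.0335,0],[-0.1435,-0.158,-0.657,0.248,-0.0335,0]]]' 74; python3 log.py
python3 - <<'E'
from ik import *
s=arm.get_state()
for S in(1,-1):
    setS3(S); R,t=fkT(s["q"]); print(S,t-s["eef_pos"],(R[:,2]).round(3))
R=Rot.from_euler("xyz",s["ee_rot"]).as_matrix(); print(R.round(4), "grip", s["eef_pos"]+.159*R[:,2])
E
```

```text
t: 11.4
eef_pos: [0.5126, -0.236, 0.2248]
ee_rot: [3.14, 0.785, -1.705]
force: [-0.8, -0.3, 0.5]
width: 0.0736
11.4 [-0.426  0.496 -0.073 -0.764 -1.361  0.6  ] [ 0.5126 -0.236   0.2248] [ 3.14   0.785 -1.705] [-0.8 -0.3  0.5]
1 [ 0.09121278 -0.08000262  0.00012734] [-0.468 -0.484 -0.74 ]
-1 [-3.36890331e-02 -3.55505334e-01  1.27335335e-04] [ 0.129  0.728 -0.673]
[[-0.0944 -0.9912  0.0924]
 [-0.701   0.1321  0.7008]
 [-0.7069  0.0013 -0.7073]] grip [ 0.52733382 -0.12458484  0.11234725]
```

```bash
cat > kin2.py <<'E'
import ik; from ik import *
# joint3 axis w (unit) at point c in forearm frame (after pitch -q2; origin at elbow); q5 and rest rigid
def fk2(q,ax,c):
    a,b,h,L1,e,L2,d=p
    R=Rz(q[0]); t=R@[a,b,h]; R=R@Ry(q[1]); t=t+R@[0,0,L1]; R=R@Ry(-q[2])
    J=Rot.from_rotvec(ax*q[3]).as_matrix()
    t=t+R@(c+J@(np.array([L2,0,e])-c)); R=R@J@Ry(-q[4]); t=t+R@[d,0,0]
    return R@Rx(-q[5])@C,t
if __name__=="__main__":
    s=arm.get_state(); Rm=Rot.from_euler("xyz",s["ee_rot"]).as_matrix(); q=s["q"]
    R0,_=fk2(np.r_[q[:3],0,q[4:]],np.array([1.,0,0]),np.zeros(3))
    # R = A J B ; J = A^T Rm B^T
    A=Rz(q[0])@Ry(q[1])@Ry(-q[2]); B=Ry(-q[4])@Rx(-q[5])@C
    J=Rot.from_matrix(A.T@Rm@B.T).as_rotvec(); print("J rotvec",J,np.linalg.norm(J),q[3])
    ax=J/q[3]; 
    _,t=fk2(q,ax/np.linalg.norm(ax),np.zeros(3)); print("pos err w/ c=0 in forearm frame",A.T@(s["eef_pos"]-t))
E
python3 kin2.py
```

```text
J rotvec [ 7.05120108e-01 -1.21874416e-04 -1.95545361e-05] 0.7051201192962456 -0.7637336922313289
pos err w/ c=0 in forearm frame [-0.09769187  0.38828717 -0.04242609]
```

```bash
python3 -m inch '[[[0,0,0,0,0,0]]]'; python3 log.py; python3 kin2.py
python3 - <<'E'
from ik import *
for d in D: print(np.round(d["q"],4), Rot.from_matrix(Cs[0].T@ (fk(d["q"],p)[0].T@Rot.from_euler("xyz",d["ee_rot"]).as_matrix())).as_rotvec().round(4))
print(p)
E
```

```text
t: 11.52
eef_pos: [0.5131, -0.2362, 0.2267]
ee_rot: [-3.138, 0.785, -1.701]
force: [0.1, 0.5, 0.3]
width: 0.0743
11.525 [-0.426  0.494 -0.072 -0.764 -1.361  0.601] [ 0.5131 -0.2362  0.2267] [-3.138  0.785 -1.701] [0.1 0.5 0.3]
J rotvec [ 6.47521188e-01 -1.45477733e-04  7.45812531e-06] 0.6475212046753863 -0.7639988768089806
pos err w/ c=0 in forearm frame [-0.07587605  0.42482343 -0.02045091]
[-0.9079  0.3586  0.0119 -0.     -1.2241 -0.2881] [0. 0. 0.]
[-5.9450e-01  1.2410e-01 -2.9870e-01 -4.0000e-04 -1.1465e+00 -8.6830e-01] [-0.0006 -0.0005  0.0004]
[-1.5350e-01 -4.1200e-02 -4.7450e-01 -1.0000e-04 -1.1358e+00 -1.3082e+00] [-0.0002 -0.      0.0001]
[ 3.2130e-01 -7.0700e-02 -5.0250e-01  2.0000e-04 -1.1382e+00 -1.7837e+00] [ 0.0004 -0.     -0.0002]
[ 6.5540e-01  5.7300e-02 -3.7770e-01  4.0000e-04 -1.1365e+00 -2.1201e+00] [ 0.0006 -0.0003 -0.0003]
[ 8.4230e-01  3.1070e-01 -2.0410e-01  1.0000e-04 -1.0584e+00 -2.3090e+00] [ 0.0001 -0.0001 -0.0001]
[ 8.4240e-01  4.7260e-01 -3.5820e-01  4.0000e-04 -7.4030e-01 -2.3097e+00] [ 0.0004 -0.0003 -0.0005]
[ 8.4420e-01  4.7340e-01 -3.5810e-01 -1.0000
[... 350 characters left out ...]
04 -7.377e-01 -4.504e-01] [ 0.0001  0.0003 -0.0004]
[ 0.3151  0.3346 -0.5067 -0.     -0.7292 -0.4494] [-0.  0.  0.]
[ 0.3151  0.3409 -0.5105  0.     -0.7197 -0.4493] [ 0.      0.0001 -0.    ]
[ 3.153e-01  3.414e-01 -5.114e-01  3.000e-04 -7.176e-01 -4.494e-01] [ 0.0002  0.0004 -0.0005]
[ 0.3151  0.3419 -0.5112  0.     -0.7178 -0.4493] [ 0.      0.0001 -0.    ]
[-3.1200e-02  2.3950e-01 -2.7280e-01  3.0000e-04 -1.0591e+00 -1.0790e-01] [ 0.0001  0.0005 -0.0003]
[-0.4256  0.4962 -0.0731 -0.7637 -1.3609  0.6002] [ 0.8438 -1.2328  0.3183]
[-0.4257  0.4936 -0.0718 -0.764  -1.3614  0.6005] [ 0.8446 -1.2331  0.3175]
[ 0.02574716 -0.18868514 -0.16065344  0.38746665  0.11609873  0.40022079
 -0.23494979]
```

```bash
cat > kin.py <<'E'
from h import *
import json
from scipy.optimize import least_squares
Ry=lambda a:Rot.from_euler("y",a).as_matrix(); Rz=lambda a:Rot.from_euler("z",a).as_matrix(); Rx=lambda a:Rot.from_euler("x",a).as_matrix()
S3=-1;S5=-1
def fk(q,p):
    a,b,h,L1,e,L2,d,b2,e2=p
    R=Rz(q[0]); t=R@[a,b,h]
    R=R@Ry(q[1]); t=t+R@[0,0,L1]
    R=R@Ry(-q[2]); t=t+R@[L2,0,e]
    R=R@Rx(S3*q[3]); t=t+R@[0,b2,e2]; R=R@Ry(-q[4]); t=t+R@[d,0,0]
    return R@Rx(S5*q[5]),t
D=[json.loads(l) for l in open("kin.jsonl")]
C0=[fk(d["q"],[0]*9)[0].T@Rot.from_euler("xyz",d["ee_rot"]).as_matrix() for d in D if abs(d["q"][3])<.01]
def res(p): return np.concatenate([fk(d["q"],p)[1]-d["eef_pos"] for d in D]+[1e-4*np.array(p)])
s=least_squares(res,[0,-.19,.19,.6,0,.46,.19,0,0],max_nfev=5000)
p=s.x
if __name__=="__main__":
    print(p.round(4),np.abs(s.fun).max())
    C=C0[0]
    d=D[-1]; print(Rot.from_matrix(C.T@fk(d["q"],p)[0].T@Rot.from_euler("xyz",d["ee_rot"]).as_matrix()).as_rotvec())
E
python3 kin.py
sed -i 's/^kin.S5=-1//; s/^Cs=\[\]/Cs=C0/; s/^for d in D:$/for d in []:/' ik.py; sed -n 1,14p ik.py
```

```text
[ 0.      0.      0.1988  0.6016  0.      0.4636  0.1999 -0.1918 -0.    ] 6.0159995922184664e-05
[ 2.22095969e-17 -4.73643703e-16  9.81682752e-17]
import kin; from kin import *

C=None
def setS3(s):
    global C
    kin.S3=s
Cs=C0
for d in []:
    R,t=fk(d["q"],p); Cs.append(R.T@Rot.from_euler("xyz",d["ee_rot"]).as_matrix())
C=np.mean(Cs,0); u,_,v=np.linalg.svd(C); C=u@v
lo=np.array([-3.07,-1.43,-1.02,-3.03,-3.05,-3.03]);hi=np.array([3.07,2.12,1.25,1.67,0,3.03])
def fkT(q):
    R,t=fk(q,p); return R@C,t
def ik(R,t,seeds=None):
```

```bash
cat > plan2.py <<'E'
from ik import *
up=np.array([0,0,1.])
a=np.radians(82.3); u=np.array([np.cos(a),np.sin(a),0]); b=np.radians(45)
z0=np.cos(b)*u-np.sin(b)*up; R0=toolR(z0,np.array([-.991,.134,0]))
q=arm.get_state()["q"]
g=np.array([.5351,-.0694,.056])
r=ik(R0,g-.159*z0,[q]); print("grasp",r[0],r[1].round(2)); q=r[1]
G1=np.array([.49,-.25,.36]); F=np.array([.4924,-.3362,.176])
n=np.array([-.991,.134,0]) # rotation axis taking tip(u)-> -up : u x (-up)
n=np.cross(u,-up)
for delta in (0,-20,-40,20):
    qq=q
    out=[]
    for k in np.linspace(0,1,9):
        R=Rz(np.radians(delta)*k)@Rot.from_rotvec(n*np.pi/2*k).as_matrix()@R0
        gg=np.array([.5351,-.0694,.2])*(1-k)+G1*k
        r=ik(R,gg-.159*R[:,2],[qq]); qq=r[1]; out.append((round(r[0],4),qq.round(2).tolist()))
    rr=ik(R,F+[0,0,.06]-.159*R[:,2],[qq]); rf=ik(R,F-.159*R[:,2],[rr[1]])
    print(delta); [print(" ",o) for o in out[::2]]; print("  above",rr[0],rr[1].round(2),"final",rf[0],rf[1].round(2), "tcp",(F-.159*R[:,2]).round(3))
E
python3 plan2.py
```

```text
grasp 2.3592239273284576e-15 [-0.35  0.55 -0.14 -0.82 -1.23  0.64]
0
  (np.float64(0.0), [-0.34, 0.35, -0.06, -0.78, -1.42, 0.43])
  (np.float64(0.0), [-0.14, 0.2, -0.12, -0.41, -1.28, 0.13])
  (np.float64(0.0), [0.06, 0.11, -0.24, -0.0, -1.22, -0.2])
  (np.float64(0.0), [0.21, 0.08, -0.39, 0.39, -1.26, -0.5])
  (np.float64(0.0), [0.28, 0.1, -0.56, 0.72, -1.36, -0.74])
  above 4.694076325785897e-16 [ 0.05  0.22 -0.75  0.94 -1.04 -0.87] final 4.553302179743923e-13 [ 0.02  0.29 -0.83  1.04 -0.94 -1.01] tcp [ 0.507 -0.225  0.288]
-20
  (np.float64(0.0), [-0.34, 0.35, -0.06, -0.78, -1.42, 0.43])
  (np.float64(0.0), [-0.14, 0.18, -0.14, -0.41, -1.25, 0.05])
  (np.float64(0.0), [0.06, 0.11, -0.24, -0.0, -1.22, -0.37])
  (np.float64(0.0), [0.19, 0.14, -0.3, 0.33, -1.36, -0.69])
  (np.float64(0.0), [0.23, 0.24, -0.34, 0.57, -1.57, -0.89])
  above 4.98212582300539e-13 [ 0.06  0.35 -0.51  0.69 -1.27 -0.95] final 1.3409551247178797e-10 [ 0.05  0.42 -0.57  0.72 -1.17 -1.03] tcp [ 0.545 -0.237  0.288]
-40
  (np.float64(0.0), [-0.34, 0.35, -0.06, -0.78, -1.42, 0.43])
  (np.float64(0.0), [-0.14, 0.16, -0.16, -0.42, -1.21, -0.03])
  (np.float64(0.0), [0.06, 0.11, -0.24, -0.0, -1.22, -0.55])
  (np.float64(0.0), [0.15, 0.2, -0.21, 0.27, -1.46, -0.88])
  (np.float64(0.0), [0.14, 0.36, -0.12, 0.42, -1.76, -1.04])
  above 5.551115123125783e-16 [ 0.    0.47 -0.26  0.5  -1.48 -1.05] final 1.8762769116165146e-13 [ 0.    0.53 -0.32  0.5  -1.38 -1.1 ] tcp [ 0.576 -0.261  0.288]
20
  (np.float64(0.0), [-0.34, 0.35, -0.06, -0.78, -1.42, 0.43])
  (np.float64(0.0), [-0.14, 0.22, -0.1, -0.4, -1.32, 0.21])
  (np.float64(0.0), [0.06, 0.11, -0.24, -0.0, -1.22, -0.02])
  (np.float64(0.0), [0.22, 0.02, -0.48, 0.43, -1.15, -0.29])
  (np.float64(0.0), [0.27, -0.05, -0.76, 0.89, -1.13, -0.57])
  above 2.8240998065636615e-12 [-0.1   0.09 -0.96  1.33 -0.77 -0.81] final 0.012087438689785124 [-0.18  0.17 -1.02  1.54 -0.71 -1.  ] tcp [ 0.468 -0.226  0.288]
```

```bash
python3 -m inch '[[[0.012,0.09,-0.09,0,0,0],[0.024,0.18,-0.18,0,0,0],[0.034,0.25,-0.252,0,0,0],[0.038,0.2805,-0.283,0,0,0],[0.038,0.2805,-0.283,0,0,0]]]'; python3 log.py
python3 - <<'E'
from h import *
f=arm.grab_frame("scene"); crop(f,(190,170,350,290),5,"g6.png")
s=arm.get_state();R=Rot.from_euler("xyz",s["ee_rot"]).as_matrix(); print("grip", s["eef_pos"]+.159*R[:,2])
E
```

```text
t: 12.15
eef_pos: [0.5202, -0.1805, 0.1686]
ee_rot: [-3.141, 0.786, -1.704]
force: [-0.0, -0.9, 0.2]
width: 0.0741
12.15 [-0.348  0.545 -0.143 -0.823 -1.232  0.644] [ 0.5202 -0.1805  0.1686] [-3.141  0.786 -1.704] [-0.  -0.9  0.2]
grip [ 0.53530479 -0.06952201  0.05648836]
```

View pics/g6.png

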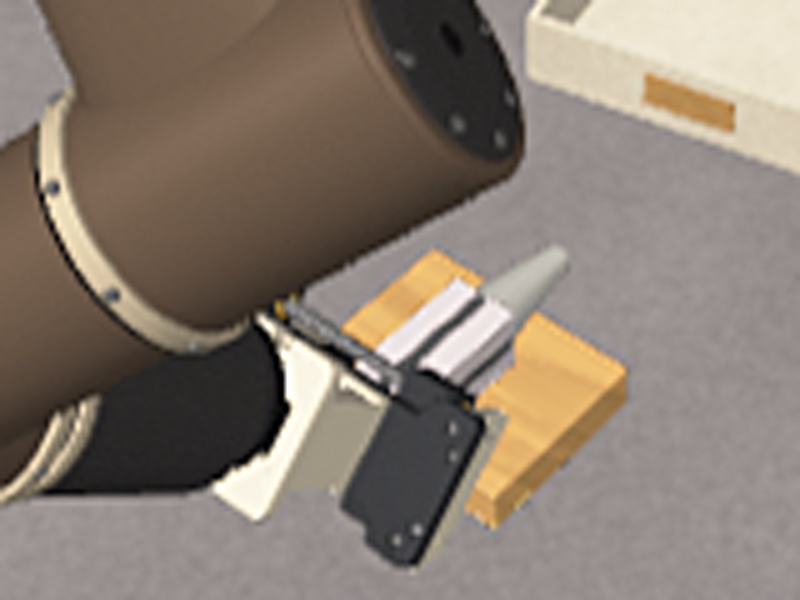

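The gripper leans 45° over the cap end at (430,420), column undisturbed (tip at (560,260)). Closing at 60 N.

```bash
python3 -m inch '[[[0,0,0,0,0,0],[0,0,0,0,0,0],[0,0,0,0,0,0],[0,0,0,0,0,0],[0,0,0,0,0,0],[0,0,0,0,0,0]]]' 30 60; python3 log.py
python3 -m inch '[[[0,0,0.05,0,0,0],[0,0,0.2,0,0,0],[0,0,0.45,0,0,0],[0,0,0.7,0,0,0],[0,0,0.7,0,0,0]]]'; python3 log.py
python3 - <<'E'
from h import *
f=arm.grab_frame("scene"); crop(f,(190,130,350,290),4,"g7.png")
E
```

```text
t: 12.95
eef_pos: [0.52, -0.181, 0.1685]
ee_rot: [-3.141, 0.786, -1.705]
force: [0.3, -1.8, 1.0]
width: 0.0397
12.95 [-0.349  0.546 -0.143 -0.823 -1.231  0.644] [ 0.52   -0.181   0.1685] [-3.141  0.786 -1.705] [ 0.3 -1.8  1. ]
t: 13.58
eef_pos: [0.5206, -0.1812, 0.3132]
ee_rot: [-3.13, 0.784, -1.696]
force: [1.3, -0.8, -5.0]
width: 0.0396
13.575 [-0.338  0.352 -0.059 -0.777 -1.413  0.438] [ 0.5206 -0.1812  0.3132] [-3.13   0.784 -1.696] [ 1.3 -0.8 -5. ]
```

View pics/g7.png

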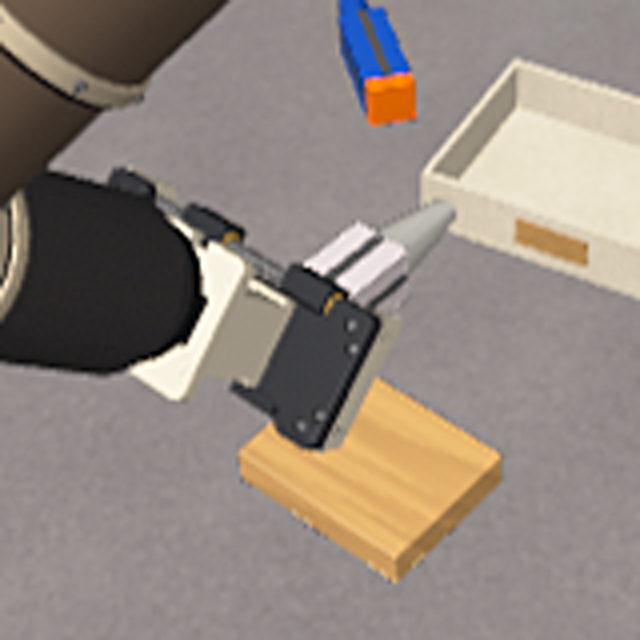

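Run:
```python
from ik import *
up=np.array([0,0,1.]);a=np.radians(82.3); u=np.array([np.cos(a),np.sin(a),0]); b=np.radians(45)
z0=np.cos(b)*u-np.sin(b)*up; n=np.cross(u,-up)
g0=np.array([.5351,-.0694,.1961]); G1=np.array([.4924,-.25,.36])
t0=g0-.159*z0
f=lambda k:(g0*(1-k)+G1*k)-.159*(Rot.from_rotvec(n*np.pi/2*k).as_matrix()@z0)
print(t0)
for k0 in(0,.5):
  for i in range(1,6):
    k=k0+i*.1; d=(f(k)-f(k0))/.2; print(k.__round__(2),d.round(3),(n*.5*(k-k0)).round(4))
```

```text
[ 0.52003594 -0.18081622  0.30852998]
0.1 [-0.009  0.004  0.163] [-0.0495  0.0067  0.    ]
0.2 [-0.016  0.019  0.31 ] [-0.0991  0.0134  0.    ]
0.3 [-0.022  0.043  0.44 ] [-0.1486  0.0201  0.    ]
0.4 [-0.027  0.073  0.551] [-0.1982  0.0268  0.    ]
0.5 [-0.031  0.106  0.643] [-0.2477  0.0335  0.    ]
0.6 [-0.005  0.033  0.072] [-0.0495  0.0067  0.    ]
0.7 [-0.01   0.063  0.125] [-0.0991  0.0134  0.    ]
0.8 [-0.016  0.087  0.159] [-0.1486  0.0201  0.    ]
0.9 [-0.023  0.102  0.176] [-0.1982  0.0268  0.    ]
1.0 [-0.031  0.106  0.177] [-0.2477  0.0335  0.    ]
```

```bash
python3 -m inch '[[[-0.009,0.004,0.163,-0.0495,0.0067,0],[-0.016,0.019,0.31,-0.099,0.0134,0],[-0.022,0.043,0.44,-0.1486,0.02,0],[-0.027,0.073,0.551,-0.198,0.0268,0],[-0.031,0.106,0.643,-0.2477,0.0335,0],[-0.031,0.106,0.643,-0.2477,0.0335,0]]]'; python3 log.py
python3 -m inch '[[[-0.005,0.033,0.072,-0.0495,0.0067,0],[-0.01,0.063,0.125,-0.099,0.0134,0],[-0.016,0.087,0.159,-0.1486,0.02,0],[-0.023,0.102,0.176,-0.198,0.0268,0],[-0.031,0.106,0.177,-0.2477,0.0335,0],[-0.031,0.106,0.177,-0.2477,0.0335,0],[-0.031,0.106,0.177,-0.2477,0.0335,0]]]'; python3 log.py
python3 - <<'E'
from h import *
f=arm.grab_frame("scene"); crop(f,(100,130,290,380),3,"g8.png"); cv2.imwrite("pics/full8.png",f)
f=arm.grab_frame("top"); crop(f,(380,120,540,260),5,"g9.png")
s=arm.get_state();R=Rot.from_euler("xyz",s["ee_rot"]).as_matrix(); print("grip", s["eef_pos"]+.159*R[:,2],R[:,2])
E
```

```text
t: 14.38
eef_pos: [0.5132, -0.158, 0.436]
ee_rot: [3.139, 0.001, -1.701]
force: [-0.4, 0.6, -5.2]
width: 0.0395
14.375 [ 6.60e-02  1.12e-01 -2.41e-01 -1.00e-03 -1.22e+00 -1.96e-01] [ 0.5132 -0.158   0.436 ] [ 3.139e+00  1.000e-03 -1.701e+00] [-0.4  0.6 -5.2]
t: 15.25
eef_pos: [0.5076, -0.139, 0.4713]
ee_rot: [3.138, -0.779, -1.704]
force: [-0.4, 0.1, -3.6]
width: 0.0399
15.25 [ 0.278  0.105 -0.553  0.717 -1.36  -0.734] [ 0.5076 -0.139   0.4713] [ 3.138 -0.779 -1.704] [-0.4  0.1 -3.6]
grip [ 0.49246094 -0.24976955  0.35937753] [-0.09563901 -0.69708583 -0.71058041]
```

View pics/g8.png

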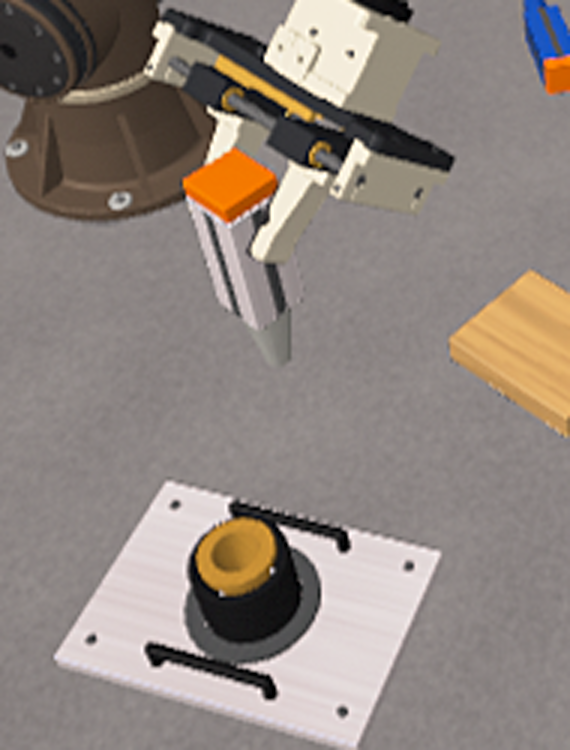

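View pics/g9.png

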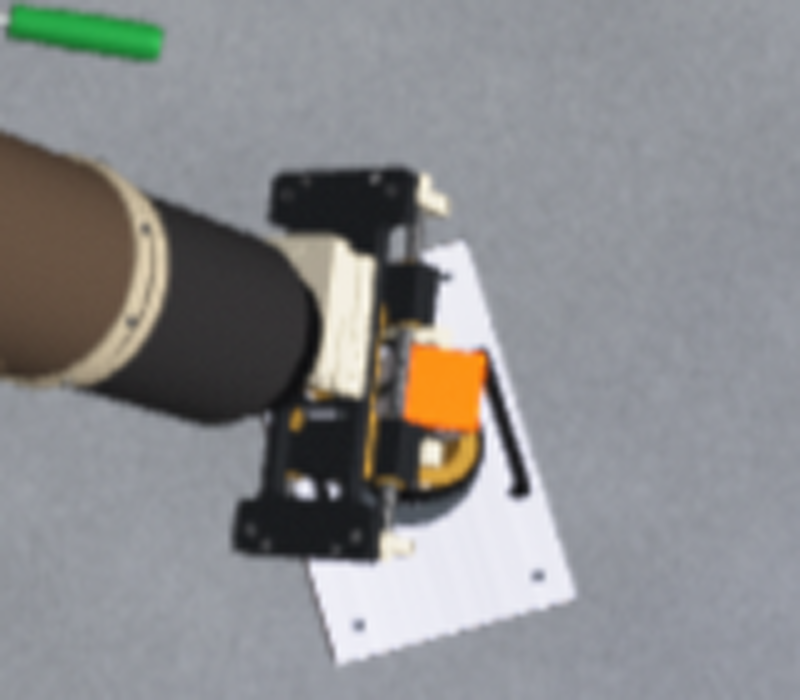

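Run:
```python
from poses import *
cs=lambda x,y:P("s",(100,130),3,(x,y)); ct=lambda x,y:P("t",(380,120),5,(x,y))
obs=[("scene",(-1,-1,170),cs(183,188)),("scene",(-1,1,170),cs(235,150)),("scene",(1,1,170),cs(277,185)),("scene",(1,-1,170),cs(232,222)),("scene",(0,0,0),cs(279,362)),
("top",(1,1,170),ct(408,346)),("top",(1,-1,170),ct(488,350)),("top",(-1,-1,170),ct(480,432)),("top",(-1,1,170),ct(403,421))]
def model(p):
    R=Rot.from_euler("xyz",[p[3],p[4],p[5]]).as_matrix(); 
    return [proj(n,R@np.array([l[0]*20,l[1]*20,l[2]])*.001+p[:3])[0] for n,l,uv in obs]
def r(p): return np.concatenate([m-np.array(o[2]) for m,o in zip(model(p),obs)])
x0=[.4915,-.256,.224,0,0,-.134]
print("pred resid",r(np.array(x0)).reshape(-1,2).round(1).tolist())
s=least_squares(r,x0); print(s.x.round(4)); print(r(s.x).reshape(-1,2).round(1).tolist())
J=s.jac; print("sd",np.sqrt(np.diag(np.linalg.inv(J.T@J))).round(4))
```

```text
pred resid [[-0.6, -3.9], [-0.0, -2.7], [0.4, -4.9], [-2.5, -5.3], [0.2, -1.9], [0.1, -0.8], [0.0, 0.5], [0.0, -0.0], [-0.6, 0.0]]
[ 0.488  -0.2553  0.2159  0.0143  0.0295 -0.105 ]
[[-0.1, 0.6], [-0.1, 1.3], [0.9, -0.9], [-1.3, -0.6], [-0.2, -0.4], [-0.2, -0.6], [-0.4, 0.2], [0.2, -0.4], [-0.3, 0.1]]
sd [0.0025 0.0023 0.0013 0.0134 0.0153 0.028 ]
```

```bash
python3 -m inch '[[[0.005,-0.2,0,0,0,0],[0.01,-0.4,-0.1,0,0,0],[0.01,-0.4025,-0.3,0,0,0],[0.01,-0.4025,-0.46,0,0,0],[0.01,-0.4025,-0.5,0,0,0],[0.01,-0.4025,-0.5,0,0,0]]]'; python3 log.py
python3 - <<'E'
from h import *
f=arm.grab_frame("scene"); crop(f,(100,230,240,380),5,"h1.png")
f=arm.grab_frame("top"); crop(f,(400,140,540,260),5,"h2.png")
s=arm.get_state();R=Rot.from_euler("xyz",s["ee_rot"]).as_matrix(); print("grip", s["eef_pos"]+.159*R[:,2],R[:,2])
E
```

```text
t: 16.1
eef_pos: [0.5099, -0.2191, 0.3731]
ee_rot: [-3.141, -0.784, -1.706]
force: [0.6, 0.4, -2.8]
width: 0.0396
16.1 [ 0.077  0.198 -0.712  0.896 -1.084 -0.824] [ 0.5099 -0.2191  0.3731] [-3.141 -0.784 -1.706] [ 0.6  0.4 -2.8]
grip [ 0.49540543 -0.33013997  0.2613302 ] [-0.09302879 -0.69988495 -0.70817138]
```

View pics/h1.png

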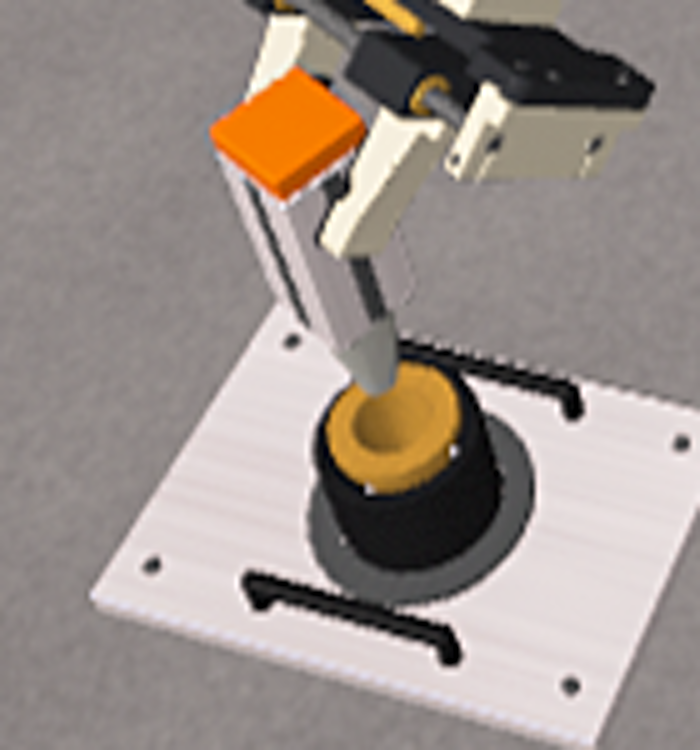

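View pics/h2.png

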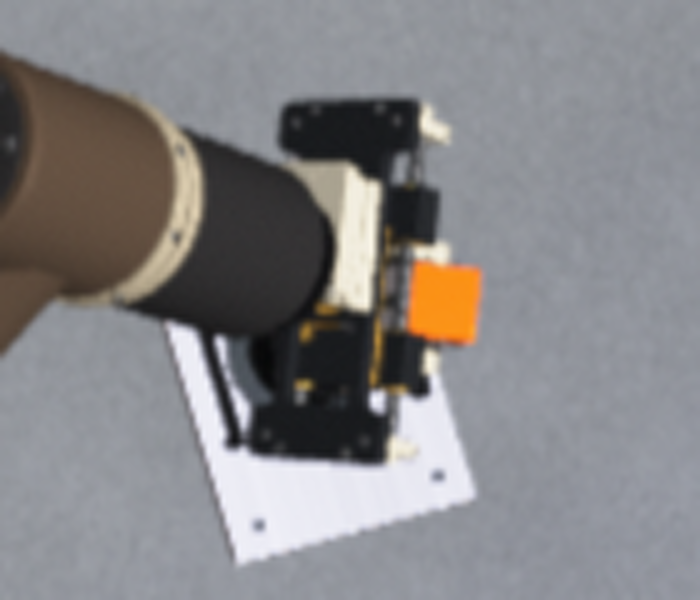

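Run:
```python
from poses import *
cs=lambda x,y:P("s",(100,230),5,(x,y)); ct=lambda x,y:P("t",(400,140),5,(x,y))
obs=[("scene",(-1,-1,170),cs(212,132)),("scene",(-1,1,170),cs(297,67)),("scene",(1,1,170),cs(367,126)),("scene",(1,-1,170),cs(281,189)),("scene",(0,0,0),cs(379,388)),
("top",(1,1,170),ct(412,262)),("top",(1,-1,170),ct(483,266)),("top",(-1,-1,170),ct(475,345)),("top",(-1,1,170),ct(407,334))]
def model(p):
    R=Rot.from_euler("xyz",[p[3],p[4],p[5]]).as_matrix(); 
    return [proj(n,R@np.array([l[0]*20,l[1]*20,l[2]])*.001+p[:3])[0] for n,l,uv in obs]
def r(p): return np.concatenate([m-np.array(o[2]) for m,o in zip(model(p),obs)])
x0=[.4945,-.3366,.1264,0,0,-.134]
print("pred resid",r(np.array(x0)).reshape(-1,2).round(1).tolist())
s=least_squares(r,x0); print(s.x.round(4)); print(r(s.x).reshape(-1,2).round(1).tolist())
print("mouth px in crop",(proj("scene",[.4924,-.3362,.09])[0]-[100,230])*5)
```

```text
pred resid [[-1.0, -1.8], [0.1, -1.9], [-0.2, -3.1], [-1.1, -2.1], [0.3, -2.7], [-0.5, -0.5], [0.1, 0.6], [0.3, -0.5], [-1.0, -0.2]]
[ 0.4953 -0.3399  0.1218 -0.011  -0.0016 -0.1251]
[[-0.7, 0.5], [0.3, 0.5], [0.1, -0.9], [-0.6, 0.2], [-0.1, -0.1], [-0.6, -0.6], [0.0, 0.5], [0.3, -0.7], [-1.0, -0.3]]
mouth px in crop [392.47221148 416.5547876 ]
```

```bash
python3 -m inch '[[[-0.0125,0.0075,-0.05,0,0,0],[-0.0125,0.0075,-0.15,0,0,0],[-0.0125,0.0075,-0.22,0,0,0],[-0.0125,0.0075,-0.25,0,0,0],[-0.0125,0.0075,-0.25,0,0,0]]]'; python3 log.py
python3 - <<'E'
from h import *
f=arm.grab_frame("scene"); crop(f,(100,230,240,380),5,"h3.png")
E
```

```text
t: 16.82
eef_pos: [0.5071, -0.2175, 0.3223]
ee_rot: [3.14, -0.785, -1.704]
force: [-0.0, -0.6, -3.8]
width: 0.0398
16.825 [ 0.06   0.249 -0.786  0.966 -1.002 -0.933] [ 0.5071 -0.2175  0.3223] [ 3.14  -0.785 -1.704] [-0.  -0.6 -3.8]
```

View pics/h3.png

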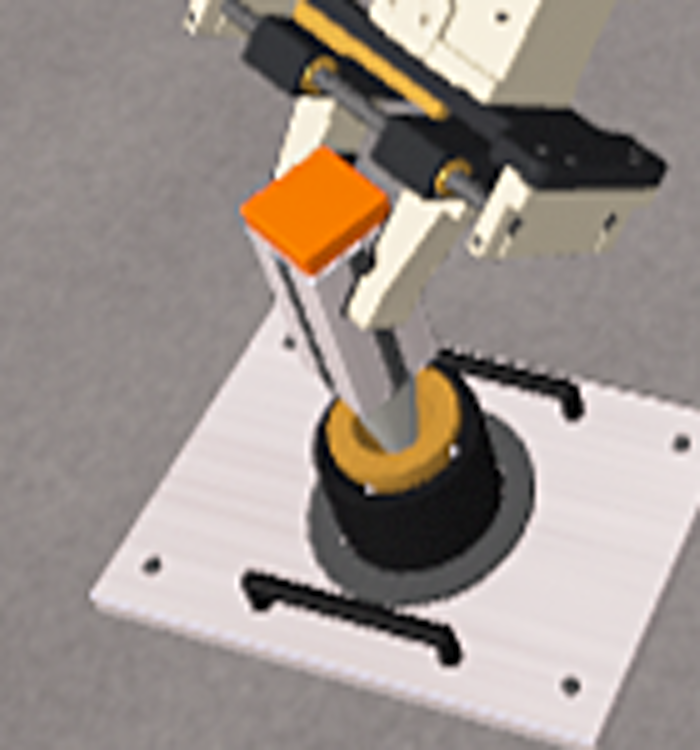

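The shank is entering the mouth (390,425) with no side force. Continuing down.

```bash
python3 -m inch '[[[0,0,-0.04,0,0,0],[0,0,-0.08,0,0,0],[0,0,-0.1,0,0,0],[0,0,-0.1,0,0,0]]]'; python3 log.py
python3 -m inch '[[[0,0,-0.02,0,0,0],[0,0,-0.03,0,0,0],[0,0,-0.03,0,0,0]]]'; python3 log.py
```

```text
t: 17.38
eef_pos: [0.507, -0.2175, 0.302]
ee_rot: [3.14, -0.785, -1.704]
force: [-0.6, -1.0, -3.5]
width: 0.0398
17.375 [ 0.05   0.273 -0.812  1.    -0.97  -0.979] [ 0.507  -0.2175  0.302 ] [ 3.14  -0.785 -1.704] [-0.6 -1.  -3.5]
t: 17.75
eef_pos: [0.507, -0.2175, 0.2963]
ee_rot: [3.141, -0.784, -1.705]
force: [-0.5, -0.7, -4.3]
width: 0.0394
17.75 [ 0.046  0.28  -0.819  1.011 -0.961 -0.993] [ 0.507  -0.2175  0.2963] [ 3.141 -0.784 -1.705] [-0.5 -0.7 -4.3]
```

```bash
for i in 1 2; do :; done
python3 -m inch '[[[0,0,-0.012,0,0,0],[0,0,-0.025,0,0,0],[0,0,-0.025,0,0,0]]]'; python3 log.py
python3 - <<'E'
from h import *
f=arm.grab_frame("scene"); crop(f,(100,230,240,380),5,"h4.png")
E
```

```text
t: 18.12
eef_pos: [0.507, -0.2174, 0.2912]
ee_rot: [3.141, -0.784, -1.704]
force: [0.6, 0.1, -4.8]
width: 0.04
18.125 [ 0.043  0.287 -0.825  1.021 -0.953 -1.005] [ 0.507  -0.2174  0.2912] [ 3.141 -0.784 -1.704] [ 0.6  0.1 -4.8]
```

View pics/h4.png

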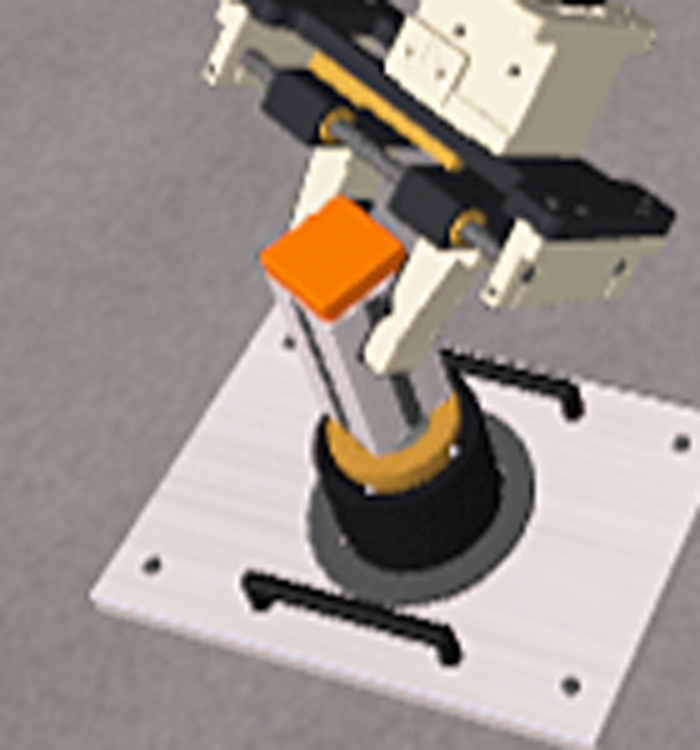

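```bash
python3 -m inch '[[[0,0,-0.01,0,0,0],[0,0,-0.015,0,0,0],[0,0,-0.015,0,0,0]]]'|grep -E "pos|force"
python3 -m inch '[[[0,0,-0.01,0,0,0],[0,0,-0.015,0,0,0],[0,0,-0.015,0,0,0]]]'|grep -E "pos|force"; python3 log.py
```

```text
eef_pos: [0.5071, -0.2174, 0.2884]
force: [0.0, 0.5, -3.9]
eef_pos: [0.5071, -0.2175, 0.2854]
force: [0.1, -0.8, -4.6]
18.925 [ 0.04   0.294 -0.832  1.033 -0.944 -1.02 ] [ 0.5071 -0.2175  0.2854] [ 3.141 -0.784 -1.705] [ 0.1 -0.8 -4.6]
```

```bash
python3 -m inch '[[[0,0,-0.005,0,0,0],[0,0,-0.01,0,0,0],[0,0,-0.01,0,0,0]]]'|grep -E "pos|force"
python3 -m inch '[[[0,0,-0.005,0,0,0],[0,0,-0.01,0,0,0],[0,0,-0.01,0,0,0]]]'|grep -E "pos|force"; python3 log.py
```

```text
eef_pos: [0.5071, -0.2176, 0.2838]
force: [0.7, -1.5, -0.4]
eef_pos: [0.5071, -0.2175, 0.2823]
force: [-2.0, 0.0, 6.0]
19.675 [ 0.037  0.298 -0.836  1.041 -0.94  -1.03 ] [ 0.5071 -0.2175  0.2823] [-3.141 -0.786 -1.706] [-2.  0.  6.]
```

Seated at TCP z ≈ 0.284, as predicted for the sleeve up. Now pressing down while gripped, in small steps.

```bash
python3 -m inch '[[[0,0,-0.005,0,0,0],[0,0,-0.01,0,0,0],[0,0,-0.015,0,0,0],[0,0,-0.015,0,0,0]]]'|grep -E "pos|force"
python3 -m inch '[[[0,0,-0.005,0,0,0],[0,0,-0.01,0,0,0],[0,0,-0.015,0,0,0],[0,0,-0.015,0,0,0]]]'|grep -E "pos|force"; python3 log.py
```

```text
eef_pos: [0.5071, -0.2175, 0.2793]
force: [-1.7, 0.1, 5.9]
eef_pos: [0.5071, -0.2175, 0.2763]
force: [-1.2, 1.1, 5.6]
20.675 [ 0.033  0.306 -0.843  1.054 -0.931 -1.045] [ 0.5071 -0.2175  0.2763] [-3.141 -0.786 -1.706] [-1.2  1.1  5.6]
```

Force steady at about 6 N while moving, so the sleeve is sliding. Continuing to the stop, expected near TCP z 0.273.

```bash
python3 -m inch '[[[0,0,-0.005,0,0,0],[0,0,-0.01,0,0,0],[0,0,-0.01,0,0,0]]]'|grep -E "pos|force"
python3 -m inch '[[[0,0,-0.005,0,0,0],[0,0,-0.01,0,0,0],[0,0,-0.01,0,0,0]]]'|grep -E "pos|force"; python3 log.py
```

```text
eef_pos: [0.5071, -0.2175, 0.2745]
force: [-1.6, 1.8, 8.1]
eef_pos: [0.5071, -0.2174, 0.274]
force: [-7.4, 10.7, 21.3]
21.425 [ 0.031  0.309 -0.847  1.063 -0.929 -1.054] [ 0.5071 -0.2174  0.274 ] [-3.139 -0.788 -1.706] [-7.4 10.7 21.3]
```

```bash
python3 -m inch '[[[0,0,0.006,0,0,0],[0,0,0.006,0,0,0]]]'|grep -E "pos|force"
python3 -m inch '[[[0,0,0,0,0,0],[0,0,0,0,0,0],[0,0,0,0,0,0],[0,0,0,0,0,0],[0,0,0,0,0,0],[0,0,0,0,0,0]]]' 80 ; python3 log.py
python3 - <<'E'
from h import *
f=arm.grab_frame("scene"); crop(f,(100,230,240,380),5,"h5.png")
E
```

```text
eef_pos: [0.5071, -0.2175, 0.2742]
force: [-3.9, 4.2, 10.4]
t: 22.42
eef_pos: [0.5071, -0.2174, 0.2726]
ee_rot: [3.141, -0.784, -1.705]
force: [-1.2, 0.4, 0.1]
width: 0.0799
22.425 [ 0.031  0.311 -0.847  1.059 -0.926 -1.052] [ 0.5071 -0.2174  0.2726] [ 3.141 -0.784 -1.705] [-1.2  0.4  0.1]
```

View pics/h5.png

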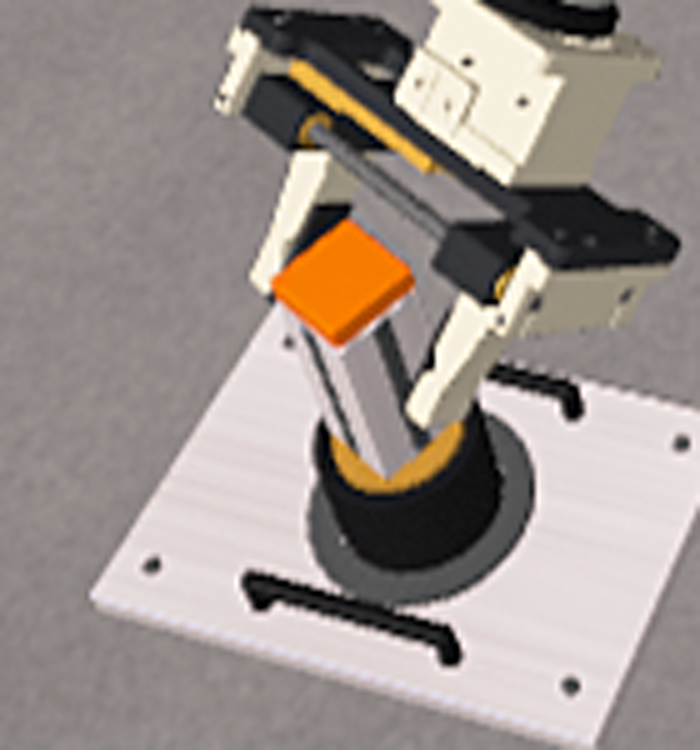

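Fingers open, column standing, brass (400,465) level with the black housing. Retreating along the tool axis.

```bash
python3 -m inch '[[[0.008,0.06,0.061,0,0,0],[0.025,0.185,0.187,0,0,0],[0.047,0.35,0.354,0,0,0],[0.07,0.52,0.525,0,0,0],[0.09,0.66,0.67,0,0,0],[0.09,0.66,0.67,0,0,0]]]' ; python3 log.py
python3 - <<'E'
from h import *
f=arm.grab_frame("scene"); crop(f,(100,230,240,380),5,"h6.png"); cv2.imwrite("pics/end_s.png",f)
f=arm.grab_frame("top"); crop(f,(400,140,540,260),5,"h7.png"); cv2.imwrite("pics/end_t.png",f)
E
```

```text
t: 23.22
eef_pos: [0.5261, -0.0835, 0.4089]
ee_rot: [-3.136, -0.782, -1.706]
force: [-0.5, 0.2, -1.0]
width: 0.0799
23.225 [ 0.376  0.186 -0.595  0.693 -1.31  -0.877] [ 0.5261 -0.0835  0.4089] [-3.136 -0.782 -1.706] [-0.5  0.2 -1. ]
```

View pics/h6.png

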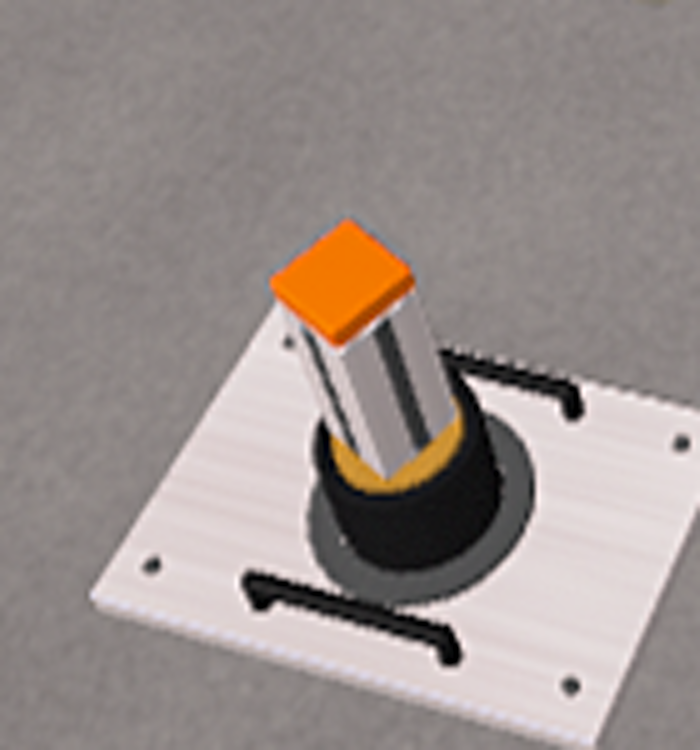

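View pics/h7.png

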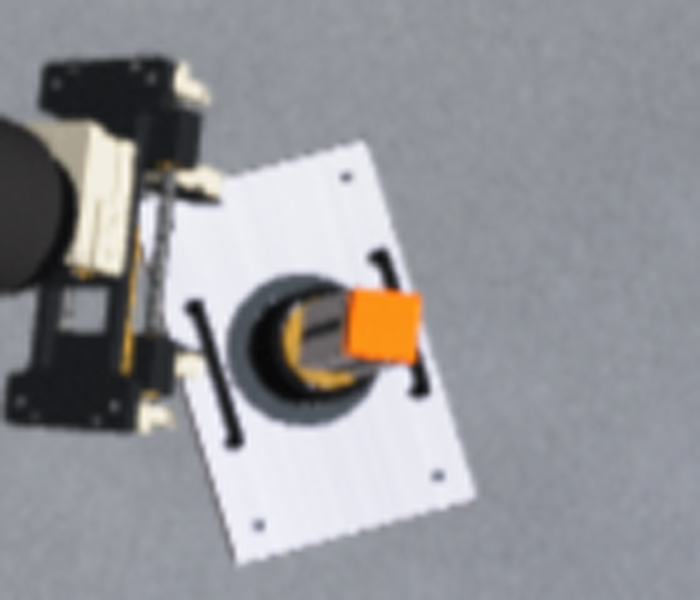

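View pics/end_s.png

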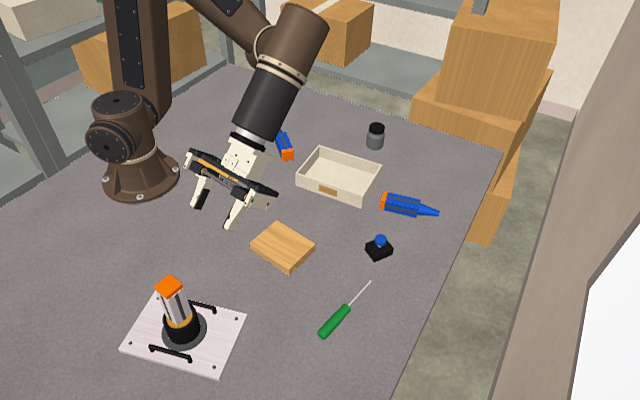

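The column stands free, everything else is where it was. One numeric check on the cap's corners.

Run:
```python
from poses import *
cs=lambda x,y:P("s",(100,230),5,(x,y)); ct=lambda x,y:P("t",(400,140),5,(x,y))
obs=[("scene",(-1,-1),cs(271,283)),("scene",(-1,1),cs(349,219)),("scene",(1,1),cs(414,274)),("scene",(1,-1),cs(337,337)),
("top",(1,1),ct(349,288)),("top",(1,-1),ct(424,293)),("top",(-1,-1),ct(417,366)),("top",(-1,1),ct(346,357))]
def r(p):
    R,t=Tz(p[0],p[1],p[3]); t=t+[0,0,p[2]]
    return np.concatenate([proj(n,R@np.array([l[0]*.02,l[1]*.02,0])+t)[0]-np.array(uv) for n,l,uv in obs])
s=least_squares(r,[.49,-.336,.196,-.13]); print("cap centre",s.x.round(4),r(s.x).reshape(-1,2).round(1).tolist())
st=arm.get_state(); print(st["force"].round(1),np.abs(st["qd"]).max(),st["t"])
```

```text
cap centre [ 0.491  -0.3356  0.192  -0.1156] [[-0.3, 0.4], [0.1, 0.2], [0.2, -0.7], [-0.4, 0.2], [0.5, -0.1], [-0.6, 0.4], [-0.3, -0.4], [-0.0, -0.2]]
[-0.9 -0.1 -0.2] 0.023109364781607432 23.325
```

```bash
python3 -m inch '[[[0,0,0,0,0,0],[0,0,0,0,0,0],[0,0,0,0,0,0],[0,0,0,0,0,0]]]'; python3 -c "
from station import arm; print(arm.job_done())"
```

```text
t: 23.82
eef_pos: [0.525, -0.0857, 0.4065]
ee_rot: [3.141, -0.784, -1.705]
force: [0.3, 0.7, -0.9]
width: 0.0802
the job is handed in; nothing more can be done
None
```

The column is standing free in the base with the brass sleeve pressed down. I handed the job in at 23.8 s of the 72 s allowed; no verdict was reported.

I took the column from the tray, laid it on the wooden block and let go. I then re-gripped it near the cap at 45°, stood it upright, put the shank in the sleeve and pressed. The sleeve slid about 10 mm at about 6 N, then hit its stop, where the force rose to 21 N. After that I opened the fingers and backed off.

**Last checks:**
- **Column position:** the cap centre measured (0.491, -0.336, 0.192) against the expected (0.492, -0.336, 0.196). The lean is about 0.01 rad and the brass is level with the housing in the picture.
- **Surroundings:** the clamp, screwdriver, jar and blue look-alikes are where they were, and the gripper is clear of everything.

**What disagreed:**
- **Column height:** the camera put it 4 to 8 mm lower than the arm's own position, including at the last check. The seating and stop heights agreed with the arm, so I took this as image error.
- **Arm model:** my first model of the arm was wrong for tilted poses. I refitted it before the re-grip.

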